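Move a stuck mug chuck from its stand to the turntable spindle

TASK

The mug chuck is stuck by its tapered shank in the square-footed stand. Drive the steel drift through the slot at the foot of the stand until the wedge alone has lifted the chuck about 10 mm, and leave the drift lying in the slot; then seat the chuck in the round-based turntable spindle with a twisting push, feeling for the hidden keyway, so that its flange sits flat and fully home on the spindle, and let go. Do not disturb the two cups and the jar.

Things in the scene. Friction and masses are not known exactly. Their poses are not given: they have to be found in the camera images.
- stand: Fixed stand holding the chuck at the start: dark steel block 76 (x) x 64 (y) x 40 mm high, on it a grey round housing 72 mm in diameter up to 92 mm with a tapered bore. Origin on the bench on the bore's axis, z up. Sprung balls grip a groove of the seated shank (a pull takes about 15 N); lifted over 5 mm it is loose and leans by up to 0.17 rad on the wedge.
- stand_slot (a point): On the stand's axis, 20 mm above the bench: middle of the straight slot through the stand's block, 14 mm wide (x), a little flared at its ends, 40 mm high, open right through along the stand's own y (block ends 32 mm either side); its floor is the bench. The drift may come from either end.
- spindle: Fixed turntable spindle that the chuck goes to: grey round base 128 mm in diameter, 14 mm thick, on it a round housing 72 mm in diameter up to 92 mm with a bright collar 88 mm in diameter. Origin on the bench on the bore's axis, z up. The tapered bore is 41 mm wide at the mouth, 23 mm at 40 mm above the bench, wider below that.
- spindle_key (a point): On the spindle's axis 24 mm above the bench: top of the hidden keyway, 10.6 mm wide, 10 mm deep. It lies along the spindle's y axis turned by an unknown angle up to 0.5 rad either way: feel for it. Out of line the chuck stops 10 mm too high; in line (about 0.15 rad) it drops, against sprung balls (up to 10 N, also before).
- chuck_head (a point): Centre of the chuck's grip block: aluminium, 32 mm wide (chuck's x, flat faces to grip) x 44 mm long (y; 54 mm over the black rubber shoes on its ends), 36 mm high; the point is half-way up, 25 mm above the underside of the round steel flange (60 mm diameter, 7 mm thick). z points up. When seated it is 117 mm above the bench. Mass about 0.42 kg.
- chuck_flange (a point): Centre of the flange's underside; axes as chuck_head. Below it a tapered shank 52 mm long, 37.5 mm wide at the flange, 19 mm at its lower end, then a flat tang 8 mm thick (x), 14 mm wide (y), its end 78 mm below the flange. Fully home in stand or spindle the flange lies on the housing, 92 mm above the bench. In the stand the tang lies along the slot.
- drift_grip (a point): Centre of the drift's wooden handle, 60 mm long (x), 18 mm wide (y, faces to grip), 36 mm high; 18 mm above its flat underside, on which it stands on the bench and is used just so. +x points along the steel blade, 9 mm thick, from 30 to 140 mm ahead of this point; underside level with the handle's, top sloping at 0.3 from 38 mm at the handle to 5 mm at the tip. 0.22 kg.
- drift_tip (a point): Tip of the drift's blade, 2.5 mm above its underside; axes as drift_grip. The blade meets the near edge of the tang when the tip is about 23 mm past the stand's axis, then lifts the chuck 0.3 mm per mm against up to about 15 N of push.
- cup_a: Bystander: an off-white cup, 76 mm wide, 95 mm high; origin at the centre of its underside.
- cup_b: Bystander: a second such cup; origin at the centre of its underside.
- jar: Bystander: a blue jar with a black cap, 60 mm wide, 85 mm high; origin at the centre of its underside.
Things that resemble listed ones, but are neither listed nor needed, are in the scene too. There is more than one size of the part that bears drift_grip; the job needs the larger.

How it is judged (in metres and radians):
On the way:
1. the drift lies in the stand's slot and the wedge alone has lifted the chuck at least 6 mm (z of chuck_flange in the frame of stand between 0.098 and 0.132 m and horizontal distance between chuck_flange and stand below 0.008 m and x of drift_tip in the frame of stand between -0.012 and 0.012 m and horizontal distance between drift_tip and stand below 0.085 m and z of drift_tip in the frame of stand between -0.01 and 0.02 m and contact force between the fingers and chuck below 0.5 N), for 0.2 s.
At the end, for the whole second after the job is handed in: The chuck is at rest in the spindle, its flange within 2.5 mm of the seated height, within 3 mm of the axis and within 0.05 rad of upright; the drift lies at rest in the stand's slot (tip within 12 mm of the slot's middle plane and 85 mm of the stand's axis, on the bench) (z of chuck_flange in the frame of spindle between 0.089 and 0.0945 m and horizontal distance between chuck_flange and spindle below 0.003 m and angle between chuck_flange's own z axis and vertical below 0.05 rad and linear speed of each of chuck, drift below 0.02 m/s and x of drift_tip in the frame of stand between -0.012 and 0.012 m and horizontal distance between drift_tip and stand below 0.085 m and z of drift_tip in the frame of stand between -0.01 and 0.02 m); the robot touches nothing.
It fails at once if a cup or the jar is moved more than 30 mm or tipped (distance of any of cup_a, cup_b, jar from where it was at the start of the episode above 0.03 m or angle between any of cup_a, cup_b, jar's own z axis and vertical above 0.3 rad).
It also fails if it takes over 61 s, if anything falls off the work surface, if the arm or the gripper's body presses on something with over 40 N, if the wrist force passes 120 N, or if a joint passes its speed limit or range.

ROBOT

A 6-joint arm with a two-finger parallel gripper is mounted at the origin on the work surface. World frame = base frame: x ahead of the robot, y to its left, z up, the work surface at z = 0. Lengths are in m, angles in degrees, forces in N, time in s.
With the tool pointing down it reaches from about 0.4 to 0.825 m from the base axis. Payload 7 kg.
Tool frame: the origin (TCP) lies at the very end of the fingers, on their centre line; the grasp point (between the pads) lies r.pinch_z behind it (r.pinch_z is the distance from the TCP to the grasp point, in m); z points along the fingers, y is the direction in which the jaws open and shut (so a half turn about z gives the same grasp; the last joint's range is limited). The gripper opens to 88 mm and grips with 3 to 60 N. Pads are 19 mm wide; open, the fingers measure 130 mm over their backs; the gripper's body (78 mm by 193 mm) begins 47 mm behind the grasp point.
Start: joints at [-57.462, 20.546, 0.682, 0, -70.136, -16.507], TCP at [0.186, -0.649, 0.227] pointing down, gripper open.
Joint ranges: [-176.03, 176.03], [-82.01, 121.73], [-58.28, 71.71], [-173.87, 95.51], [-174.79, -0.11], [-173.66, 173.66]. Speed limits (degrees/s): [136.94, 136.94, 172.46, 180, 180, 180].

INTERFACE

Orientations are given as [roll, pitch, yaw] about the fixed x, y, z axes, in that order (R = Rz(yaw) Ry(pitch) Rx(roll)).
In Python, from plant import r gives the robot as it stands. The module is installed in compiled form; this text tells all that it offers.
- The arm moves only by the tool servo_tool, never from a script. Its argument "steps" is a list of rows, each a list of 5 numbers: the finger opening in cm, from 0 to 8.76, then the shift along the tool's x, y, z in cm, then the turn about the tool's z in degrees. In form: [[fingers, x, y, z, spin], ...]. A call has 1 to 8 rows; each row shifts and turns the commanded pose from where the row before left it, along the tool's axes as they then stand; what a row does not reach is not made up. A row lasts 1/8 s, in which the tool goes at most 62.5 mm and 10.7 degrees, less where a joint would pass 70% of its speed; a pose out of reach is approached as far as the arm can. A call with a gripper value outside its range is refused whole. The fingers move at their own pace and stop on an object; "squeeze" is the grip in N (left out, the last holds). Time passes only in rows, so rows that do not move let the fingers close. It gives the time, the measured TCP pose, the force and the opening at its end, in the units of the state.
- r.get_state(): the state, without advancing time (a new reading comes with each control period).
- r.capture(name): name is "side" or "top" or "wrist"; returns the picture (480x640x3 uint8, red, green, blue); there is no depth.
- r.calibration(name): a dict with "K" (3x3 intrinsics, pixels), "dist_coeffs" ([k1, k2, p1, p2, k3] as OpenCV has them; the pictures are not rectified), "rvec" (rotation vector, rad) and "tvec" (3), from world to camera coordinates, as OpenCV has them; the wrist camera has in their place "tool_from_camera" (4x4, takes a point from camera to tool coordinates, whose origin is the TCP and whose axes are the flange's). Camera axes: x right, y down, z forward; pixel columns grow to the right and rows downward; lengths in m; the calibration is good to about 2 mm. A picture is of the moment at which its call begins: read the wrist's pose just before it. calibration takes no time and is no camera call.
- r.close_job(): hands the job in, once; it reports no verdict.
The state is a dict: "time_s": time; "joints": joint angles; "qd": joint speeds; "joint_torque": joint torques, N m; "tcp_pos": TCP position; "eef_rot": TCP orientation; "contact_force": force on the tool from outside, world axes, zero at the start; "moment": the same for the moment, N m; "gripper_width": finger opening in m.
Only numpy, scipy, OpenCV 4.12 (cv2) and the standard library are available. Lean on these libraries where they do the work, as an engineer would, in place of code of your own. Each camera call takes 0.05 s, during which the arm holds its last target.

## Working session

There is one attempt and no reset: what is moved stays moved. The work goes in short steps, Python scripts to look and compute and a tool call to move; the robot and the scene stay as the last step left them, time stands still between calls to the robot, and variables do not carry over. Pictures are saved under pics/ and viewed, and the job is handed in when it is done.

Besides the shell and the picture viewer there is one more tool, called after "Request:" as name([rows], argument=value, ...), one row to a line, values as JSON. servo_tool: Moves the arm, as the interface text tells. Its arguments: {"type":"object","properties":{"steps":{"type":"array","items":{"type":"array","items":{"type":"number"}}},"squeeze":{"type":"number"}},"required":["steps"]}

```bash
mkdir -p pics; ls; python3 - <<'E'
from plant import r
import cv2
print(r.get_state()); print(r.pinch_z)
for n in ("side","top","wrist"):
    c=r.calibration(n); print(n,c)
    im=r.capture(n); cv2.imwrite(f"pics/{n}0.png",im[:,:,::-1])
E
```

```text
pics
{'time_s': 0.0, 'joints': array([-5.74619790e+01,  2.05926948e+01,  6.34506522e-01, -2.12170730e-02,
       -7.01368159e+01, -1.65066054e+01]), 'qd': array([-0.02753641, -0.05130101,  0.05934842,  0.01486221,  0.04451979,
        0.02024888]), 'joint_torque': array([-6.23352043e-04, -5.82719493e+01,  2.93066007e+01,  6.99758694e+00,
        6.94809831e-03, -1.70301364e-04]), 'tcp_pos': array([ 0.18625162, -0.64828292,  0.2256106 ]), 'eef_rot': array([ 1.79903244e+02, -7.87258542e-03, -1.63975803e+02]), 'contact_force': array([ 0.04115136, -0.35734741,  0.50651586]), 'moment': array([ 0.0162723 , -0.01805271, -0.00589777]), 'gripper_width': 0.0876710178024542}
0.0188
side {'K': array([[562.84307014,   0.        , 321.07662027],
       [  0.        , 562.84307014, 241.36981964],
       [  0.        ,   0.        ,   1.        ]]), 'dist_coeffs': array([-0.10214546,  0.        ,  0.        ,  0.        ,  0.        ]), 'rvec': array([ 0.17445982, -2.83695769,  1.21824708]), 'tvec': array([0.54297167, 0.15276166, 0.90245261])}
top {'K': array([[538.91892755,   0.        , 316.798731
[... 227 characters left out ...]
2.12250676,  0.20170327]), 'tvec': array([-0.03366196,  0.57928066,  0.91254529])}
wrist {'K': array([[397.54954279,   0.        , 313.21556478],
       [  0.        , 397.54954279, 231.50423069],
       [  0.        ,   0.        ,   1.        ]]), 'dist_coeffs': array([-0.05190482,  0.        ,  0.        ,  0.        ,  0.        ]), 'tool_from_camera': array([[ 7.40829821e-04, -9.59717997e-01, -2.80964085e-01,
         7.54775965e-02],
       [ 9.99999559e-01,  5.48710272e-04,  7.62454643e-04,
        -4.49752510e-04],
       [-5.77573564e-04, -2.80964526e-01,  9.59717980e-01,
        -1.58442982e-01],
       [ 0.00000000e+00,  0.00000000e+00,  0.00000000e+00,
         1.00000000e+00]])}
```

View pics/top0.png

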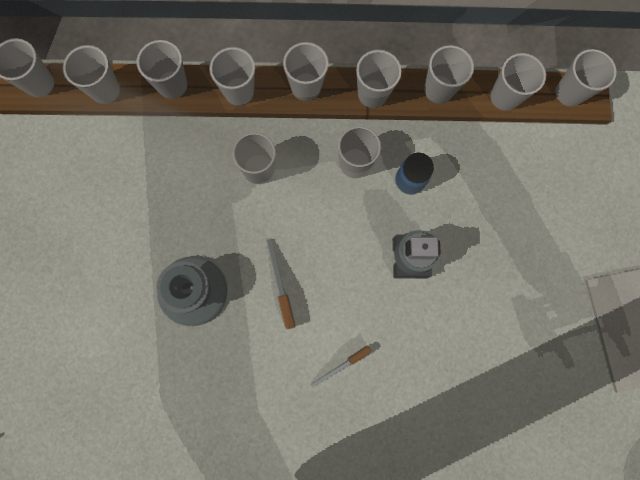

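View pics/side0.png

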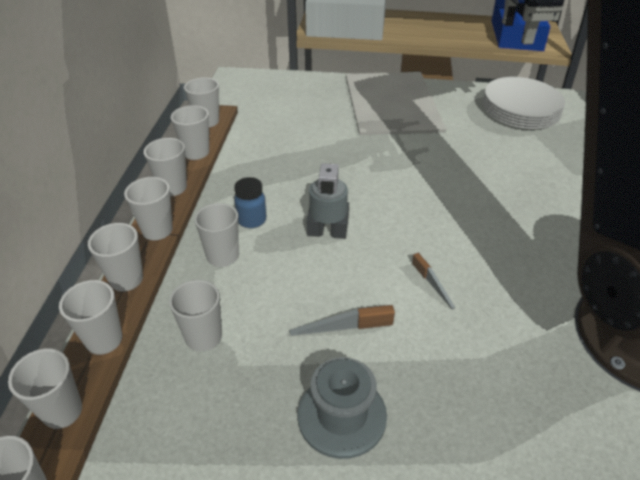

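View pics/wrist0.png

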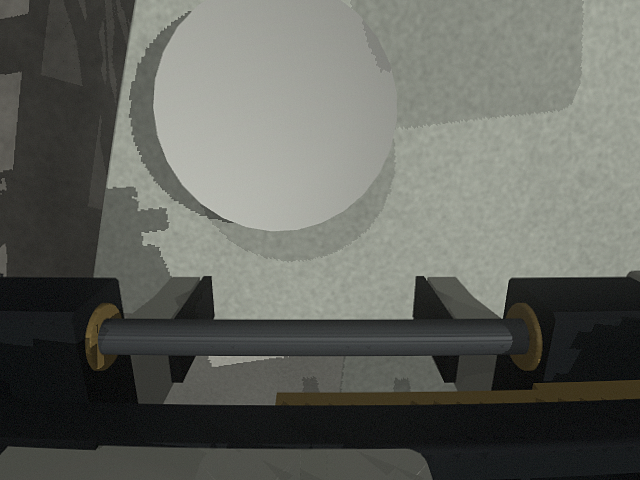

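The top view shows the big drift (handle at about 286,310; tip at 270,240), the stand (~415,257) with the chuck, and the spindle (~190,290). The cups are at (255,160) and (360,152), and the jar is at (415,172). Next I'll enlarge crops.

```bash
cat > h.py <<'E'
import numpy as np, cv2
from plant import r
def cam(n):
    c=r.calibration(n); R=cv2.Rodrigues(c["rvec"])[0]; return c,R,c["tvec"]
def p2w(n,uv,z):
    c,R,t=cam(n)
    p=cv2.undistortPoints(np.array([[uv]],float),c["K"],c["dist_coeffs"])[0,0]
    d=R.T@np.array([p[0],p[1],1]); o=-R.T@t
    return o+d*(z-o[2])/d[2]
def w2p(n,P):
    c,R,t=cam(n)
    return cv2.projectPoints(np.atleast_2d(np.array(P,float)),c["rvec"],c["tvec"],c["K"],c["dist_coeffs"])[0][:,0]
def crop(src,dst,x,y,w,h,s):
    im=cv2.imread(src)[y:y+h,x:x+w]
    im=cv2.resize(im,None,fx=s,fy=s,interpolation=cv2.INTER_CUBIC)
    for k in range(0,w,10):
        if (x+k)%10==0: cv2.line(im,(k*s,0),(k*s,6),(0,0,255),1)
    for k in range(0,h,10): cv2.line(im,(0,k*s),(6,k*s),(0,0,255),1)
    cv2.imwrite(dst,im)
E
python3 - <<'E'
from h import *
crop("pics/top0.png","pics/c1.png",370,210,100,80,8)
crop("pics/top0.png","pics/c2.png",230,230,100,110,5)
crop("pics/top0.png","pics/c3.png",140,240,100,90,6)
crop("pics/side0.png","pics/c4.png",280,150,100,100,6)
for uv in [(270,240),(287,312),(413,260),(190,290)]:
    print(uv,p2w("top",uv,0))
E
```

```text
(270, 240) [0.58986373 0.06151209 0.        ]
(287, 312) [ 4.55780109e-01  2.66608445e-02 -1.11022302e-16]
(413, 260) [ 0.55567046 -0.20774943  0.        ]
(190, 290) [ 4.93737728e-01  2.06929527e-01 -1.11022302e-16]
```

View pics/c1.png

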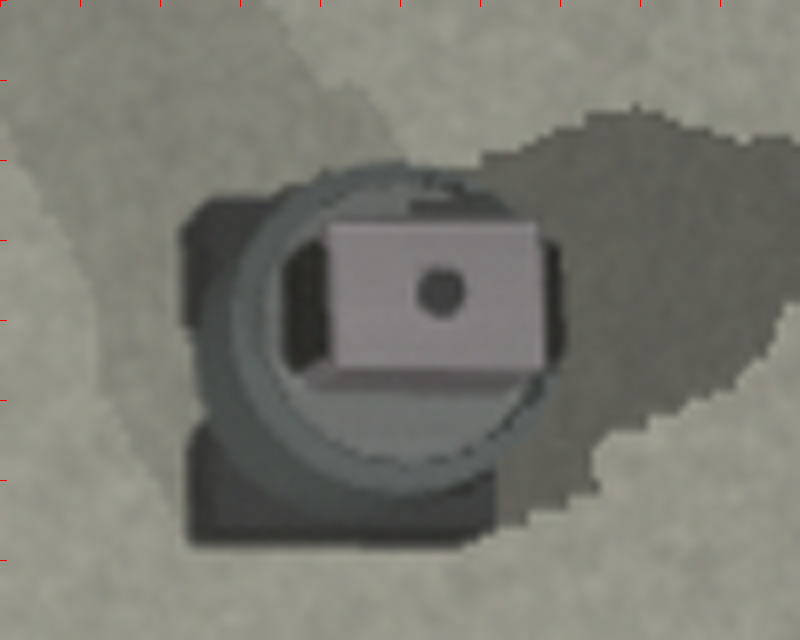

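View pics/c2.png

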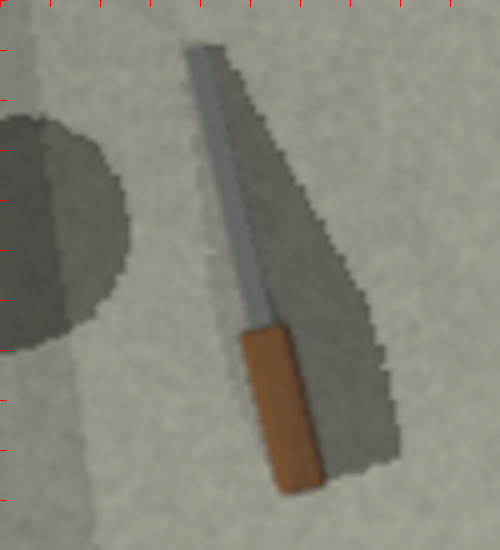

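View pics/c3.png

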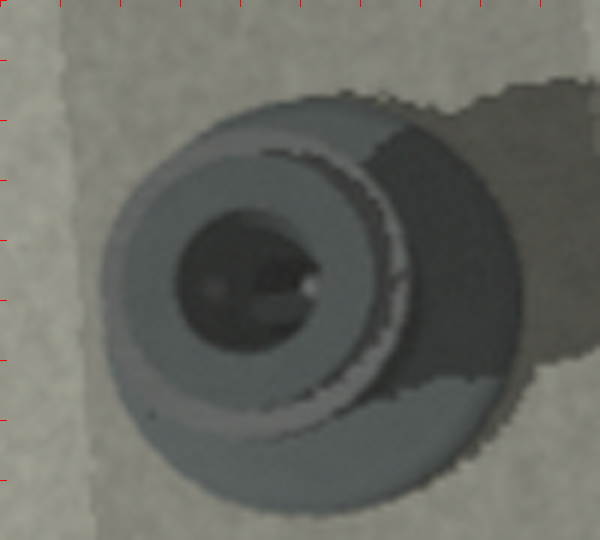

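View pics/c4.png

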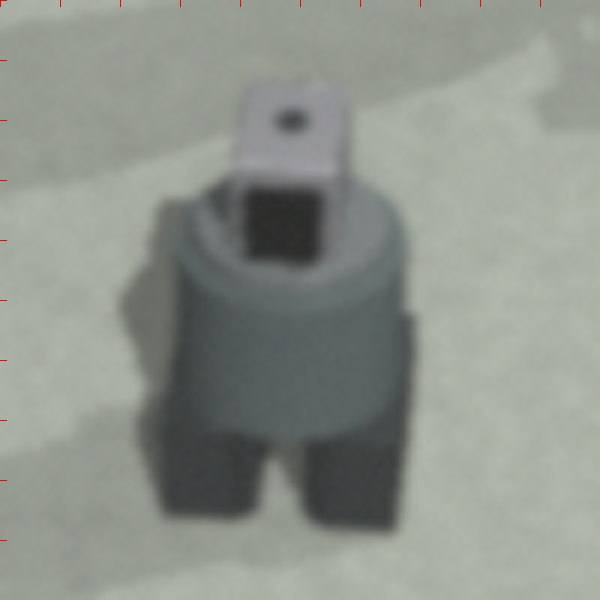

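```bash
python3 - <<'E'
from h import *
np.set_printoptions(precision=4,suppress=True)
for n in("top","side"):
    c,R,t=cam(n); print(n,"cam at",-R.T@t)
C1=lambda u,v:(370+u/8-.44,210+v/8-.44)
print("head hole",p2w("top",C1(441,292),.135))
hc=[p2w("top",C1(*q),.135) for q in[(328,222),(541,222),(545,370),(328,370)]]
print("head corners",hc,np.mean(hc,0))
print("lens",np.linalg.norm(hc[0]-hc[1]),np.linalg.norm(hc[1]-hc[2]))
for a,b in((0,1),(3,2)): d=hc[a]-hc[b]; print("chuck y yaw",np.degrees(np.arctan2(-d[0],d[1])))
C3=lambda u,v:(140+u/6-.42,240+v/6-.42)
# spindle: bore mouth ellipse
print("bore",[p2w("top",C3(*q),.092) for q in[(176,285),(318,285),(245,208),(245,354)]])
print("housing top",[p2w("top",C3(*q),.092) for q in[(121,285),(377,285),(250,153),(250,410)]])
print("base",[p2w("top",C3(*q),.014) for q in[(523,300),(310,515)]])
C2=lambda u,v:(230+u/5-.4,230+v/5-.4)
print("handle top corners")
hd=[p2w("top",C2(*q),.036) for q in[(243,334),(285,325),(325,485),(283,493)]]
print(hd,np.mean(hd,0)); 
print("tip",[p2w("top",C2(*q),.005) for q in[(187,46),(212,43)]])
for n,uv in(("cupa",(256,172)),("cupb",(360,168)),("jar",(411,182))): print(n,p2w("top",uv,0.01))
E
```

```text
top cam at [ 0.4128 -0.0134  0.9994]
side cam at [0.4709 0.6117 0.7326]
head hole [ 0.5596 -0.2011  0.135 ]
head corners [array([ 0.5738, -0.1782,  0.135 ]), array([ 0.5745, -0.222 ,  0.135 ]), array([ 0.5438, -0.222 ,  0.135 ]), array([ 0.5432, -0.1776,  0.135 ])] [ 0.5588 -0.2     0.135 ]
lens 0.04384416079608154 0.03064363818887736
chuck y yaw 0.8550708742723608
chuck y yaw 0.8022375824487693
bore [array([0.4907, 0.2223, 0.092 ]), array([0.4913, 0.1826, 0.092 ]), array([0.5126, 0.2042, 0.092 ]), array([0.4717, 0.202 , 0.092 ])]
housing top [array([0.4904, 0.2378, 0.092 ]), array([0.4915, 0.166 , 0.092 ]), array([0.5282, 0.2036, 0.092 ]), array([0.4562, 0.1997, 0.092 ])]
base [array([0.4943, 0.1369, 0.014 ]), array([0.4288, 0.1983, 0.014 ])]
handle top corners
[array([0.4816, 0.0415, 0.036 ]), array([0.485 , 0.0266, 0.036 ]), array([0.4288, 0.0113, 0.036 ]), array([0.4258, 0.026 , 0.036 ])] [0.4553 0.0263 0.036 ]
tip [array([0.5912, 0.0668, 0.005 ]), array([0.5925, 0.0575, 0.005 ])]
cupa [0.7193 0.091  0.01  ]
cupb [ 0.7306 -0.1074  0.01  ]
jar [ 0.7045 -0.2049  0.01  ]
```

```bash
cat >> h.py <<'E'
def plan(x,y,z,yaw,n,grip,start=None):
    """rows to go in n rows; rounding tracked"""
    s=r.get_state(); p=np.array(s["tcp_pos"]); w=s["eef_rot"][2]
    if start is not None: p=np.array(start[:3]); w=start[3]
    dw=(yaw-w)
    import json
    out=[]
    for k in range(n):
        m=n-k
        d=(np.array([x,y,z])-p)/m; t=np.radians(w)
        tx=np.array([np.cos(t),np.sin(t),0]);ty=np.array([np.sin(t),-np.cos(t),0]);tz=np.array([0,0,-1.])
        row=[grip]+[round(float(v@d*100),1 if n<99 else 2) for v in(tx,ty,tz)]+[round(float(-(yaw-w)/m),1)]
        p=p+(row[1]*tx+row[2]*ty+row[3]*tz)/100; w=w-row[4]; out.append(row)
    for i in range(0,n,8): print(json.dumps(out[i:i+8]))
    print("end",p,w); return list(p)+[w]
def st():
    s=r.get_state(); print(round(s["time_s"],2),"tcp",np.round(s["tcp_pos"]*1000,1),"rot",np.round(s["eef_rot"],2),"F",np.round(s["contact_force"],1),"M",np.round(s["moment"],2),"w",round(s["gripper_width"]*1000,1),"j",np.round(s["joints"],0))
E
python3 - <<'E'
from h import *
# grasp pt: 8 mm behind handle centre
print(0.4553-.008*np.cos(np.radians(14.7)),0.0263-.008*np.sin(np.radians(14.7)))
plan(.4476,.0243,.150,14.7,18,8.7)
E
```

```text
0.44756185797779297 0.024269936443321555
[[8.7, -2.4, 3.2, 0.4, -9.9], [8.7, -2.9, 2.7, 0.4, -9.9], [8.7, -3.4, 2.2, 0.4, -9.9], [8.7, -3.7, 1.6, 0.4, -9.9], [8.7, -3.9, 0.9, 0.4, -9.9], [8.7, -4.0, 0.2, 0.4, -9.9], [8.7, -4.0, -0.5, 0.4, -9.9], [8.7, -3.8, -1.1, 0.4, -9.9]]
[[8.7, -3.6, -1.8, 0.4, -9.9], [8.7, -3.2, -2.4, 0.4, -10.0], [8.7, -2.8, -2.9, 0.4, -9.9], [8.7, -2.2, -3.3, 0.5, -10.0], [8.7, -1.6, -3.7, 0.4, -9.9], [8.7, -1.0, -3.9, 0.5, -10.0], [8.7, -0.3, -4.0, 0.4, -9.9], [8.7, 0.4, -4.0, 0.5, -10.0]]
[[8.7, 1.1, -3.8, 0.4, -9.9], [8.7, 1.8, -3.6, 0.5, -10.0]]
end [0.44735917 0.02396475 0.1498107 ] 14.72370838612537
```

Request:
servo_tool([
  [8.7, -2.4, 3.2, 0.4, -9.9],
  [8.7, -2.9, 2.7, 0.4, -9.9],
  [8.7, -3.4, 2.2, 0.4, -9.9],
  [8.7, -3.7, 1.6, 0.4, -9.9],
  [8.7, -3.9, 0.9, 0.4, -9.9],
  [8.7, -4.0, 0.2, 0.4, -9.9],
  [8.7, -4.0, -0.5, 0.4, -9.9],
  [8.7, -3.8, -1.1, 0.4, -9.9],
], squeeze=60)

```text
time_s: 1.15
tcp_pos: [0.3024, -0.3488, 0.1944]
eef_rot: [-180.0, 0.0, -84.4]
contact_force: [0.2, -0.2, 0.4]
gripper_width: 0.0868
```

Request:
servo_tool([
  [8.7, -3.6, -1.8, 0.4, -9.9],
  [8.7, -3.2, -2.4, 0.4, -10.0],
  [8.7, -2.8, -2.9, 0.4, -9.9],
  [8.7, -2.2, -3.3, 0.5, -10.0],
  [8.7, -1.6, -3.7, 0.4, -9.9],
  [8.7, -1.0, -3.9, 0.5, -10.0],
  [8.7, -0.3, -4.0, 0.4, -9.9],
  [8.7, 0.4, -4.0, 0.5, -10.0],
])

```text
time_s: 2.15
tcp_pos: [0.4183, -0.0492, 0.1596]
eef_rot: [-180.0, -0.0, -4.8]
contact_force: [0.9, 0.6, -0.3]
gripper_width: 0.0869
```

Request:
servo_tool([
  [8.7, 1.1, -3.8, 0.4, -9.9],
  [8.7, 1.8, -3.6, 0.5, -10.0],
  [8.7, 0, 0, 0, 0],
  [8.7, 0, 0, 0, 0],
])

```text
time_s: 2.65
tcp_pos: [0.447, 0.0236, 0.1503]
eef_rot: [180.0, 0.0, 14.7]
contact_force: [0.0, -0.0, 0.2]
gripper_width: 0.0866
```

```bash
cat >> h.py <<'E'
def rotm(rpy):
    from scipy.spatial.transform import Rotation
    return Rotation.from_euler("xyz",rpy,degrees=True).as_matrix()
def wpose(): s=r.get_state(); return np.array(s["tcp_pos"]),np.array(s["eef_rot"])
def wp2w(uv,z,pose):
    c=r.calibration("wrist");T=c["tool_from_camera"];p,e=pose;R=rotm(e)
    q=cv2.undistortPoints(np.array([[uv]],float),c["K"],c["dist_coeffs"])[0,0]
    d=R@(T[:3,:3]@np.array([q[0],q[1],1])); o=R@T[:3,3]+p
    return o+d*(z-o[2])/d[2]
def shot(n,f):
    p=wpose(); im=r.capture(n); cv2.imwrite(f"pics/{f}.png",im[:,:,::-1]); print("pose",[list(np.round(q,4)) for q in p])
E
python3 -c "
from h import *
st(); shot('wrist','w1')"
```

```text
2.65 tcp [447.   23.6 150.3] rot [1.80e+02 5.00e-02 1.47e+01] F [ 0.  -0.   0.2] M [-0.08  0.15 -0.05] w 86.6 j [ 28.   3. -33.  -0. -54.  76.]
pose [[np.float64(0.447), np.float64(0.0236), np.float64(0.1503)], [np.float64(179.9958), np.float64(0.0471), np.float64(14.6952)]]
```

View pics/w1.png

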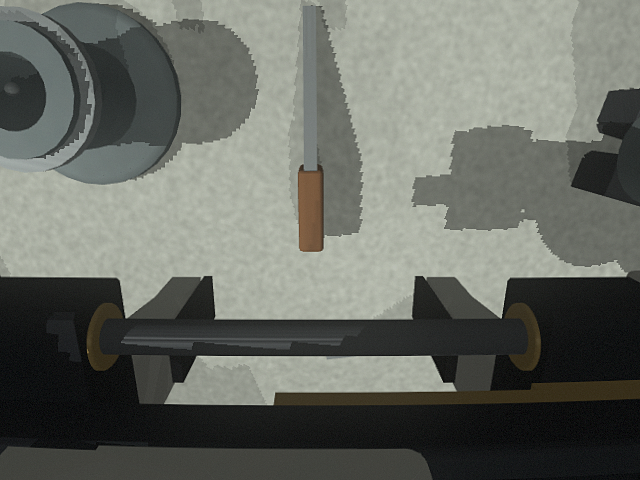

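```bash
python3 -c "
from h import *
P=(np.array([.447,.0236,.1503]),np.array([180,.05,14.7]))
for uv in [(299,170),(322,170),(300,251),(323,251)]: print(wp2w(uv,.036,P).round(4))
for uv in [(304,6),(316,6)]: print(wp2w(uv,.005,P).round(4))
c=np.mean([wp2w(uv,.036,P) for uv in [(299,170),(322,170),(300,251),(323,251)]],0);print(c)
t=np.mean([wp2w(uv,.005,P) for uv in [(304,6),(316,6)]],0);print(t, np.degrees(np.arctan2(*(t-c)[1::-1])))
"
```

```text
[0.4836 0.0429 0.036 ]
[0.4876 0.0277 0.036 ]
[0.427  0.0279 0.036 ]
[0.4313 0.0118 0.036 ]
[0.5908 0.0677 0.005 ]
[0.5929 0.0597 0.005 ]
[0.45735912 0.02758021 0.036     ]
[0.59181981 0.06368219 0.005     ] 15.02915873181336
```

```bash
python3 -c "
from h import *
plan(.4488,.0249,.005,15,7,4.5)
"
```

```text
[[4.5, 0.0, -0.0, 2.1, -0.0], [4.5, 0.0, -0.0, 2.1, -0.1], [4.5, 0.0, -0.0, 2.1, -0.0], [4.5, 0.1, -0.0, 2.1, -0.1], [4.5, 0.0, -0.0, 2.0, -0.0], [4.5, 0.1, -0.1, 2.1, -0.1], [4.5, 0.0, -0.0, 2.0, -0.0]]
end [0.44864303 0.02468643 0.00544782] 14.95772946594044
```

Request:
servo_tool([
  [4.5, 0.1, 0, 2.1, 0],
  [4.5, 0.1, 0, 2.1, -0.1],
  [4.5, 0.0, -0.1, 2.1, 0],
  [4.5, 0, 0, 2.1, -0.1],
  [4.5, 0, 0, 2.1, 0],
  [4.5, 0, 0, 2.0, -0.1],
  [4.5, 0, 0, 2.0, 0],
  [4.5, 0, 0, 0, 0],
])

```text
time_s: 3.7
tcp_pos: [0.4479, 0.0239, 0.0048]
eef_rot: [180.0, 0.2, 14.9]
contact_force: [-0.8, -0.3, 0.5]
gripper_width: 0.0449
```

Request:
servo_tool([
  [0.5, 0, 0, 0, 0],
  [0.5, 0, 0, 0, 0],
  [0.5, 0, 0, 0, 0],
  [0.5, 0, 0, 0, 0],
  [0.5, 0, 0, 0, 0],
], squeeze=60)

```text
time_s: 4.32
tcp_pos: [0.4495, 0.0253, 0.0061]
eef_rot: [-180.0, -0.1, 15.0]
contact_force: [-1.3, 0.2, 6.9]
gripper_width: 0.0179
```

```bash
python3 -c "
from h import *
plan(.556,.010,.018,-89.15,11,0.5)
"
```

```text
[[0.5, 0.9, 0.4, -0.1, 9.5], [0.5, 1.0, 0.2, -0.1, 9.5], [0.5, 1.0, 0.1, -0.1, 9.5], [0.5, 1.0, -0.1, -0.1, 9.5], [0.5, 0.9, -0.2, -0.1, 9.5], [0.5, 0.9, -0.4, -0.1, 9.4], [0.5, 0.8, -0.5, -0.1, 9.5], [0.5, 0.7, -0.7, -0.1, 9.4]]
[[0.5, 0.6, -0.8, -0.1, 9.5], [0.5, 0.4, -0.8, -0.1, 9.4], [0.5, 0.3, -1.0, -0.2, 9.5]]
end [0.55631711 0.01035979 0.01813464] -89.1575003508989
```

Request:
servo_tool([
  [0.5, 0, 0, -1.0, 0],
  [0.5, 0.9, 0.4, -0.1, 9.5],
  [0.5, 1.0, 0.2, -0.1, 9.5],
  [0.5, 1.0, 0.1, 0, 9.5],
  [0.5, 1.0, -0.1, 0, 9.5],
  [0.5, 0.9, -0.2, 0, 9.5],
  [0.5, 0.9, -0.4, 0, 9.4],
  [0.5, 0.8, -0.5, 0, 9.5],
])

```text
time_s: 5.32
tcp_pos: [0.517, 0.0147, 0.0179]
eef_rot: [180.0, 0.0, -51.7]
contact_force: [-0.8, -0.7, -2.7]
gripper_width: 0.0178
```

Request:
servo_tool([
  [0.5, 0.7, -0.7, 0, 9.4],
  [0.5, 0.6, -0.8, 0, 9.5],
  [0.5, 0.4, -0.8, 0, 9.4],
  [0.5, 0.3, -1.0, 0, 9.5],
  [0.5, 0, 0, 0, 0],
  [0.5, 0, 0, 0, 0],
])

```text
time_s: 6.08
tcp_pos: [0.5553, 0.0101, 0.0176]
eef_rot: [180.0, 0.0, -89.0]
contact_force: [-0.6, 0.0, -1.0]
gripper_width: 0.0175
```

```bash
python3 -c "
from h import *
st(); shot('wrist','w2'); shot('top','t2'); shot('side','s2')
crop('pics/top2.png' if 0 else 'pics/t2.png','pics/t2c.png',270,190,160,110,5)
crop('pics/s2.png','pics/s2c.png',270,150,130,110,6)"
```

```text
6.08 tcp [555.3  10.1  17.6] rot [179.97   0.   -88.98] F [-0.6  0.  -1. ] M [0.13 0.13 0.08] w 17.5 j [ 21.  22. -28.  -0. -39. -20.]
pose [[np.float64(0.5553), np.float64(0.0101), np.float64(0.0176)], [np.float64(179.9666), np.float64(0.0009), np.float64(-88.9786)]]
pose [[np.float64(0.5553), np.float64(0.0101), np.float64(0.0176)], [np.float64(179.9697), np.float64(-0.0016), np.float64(-89.0062)]]
pose [[np.float64(0.5554), np.float64(0.0101), np.float64(0.0176)], [np.float64(179.9818), np.float64(0.0002), np.float64(-89.0367)]]
```

View pics/w2.png

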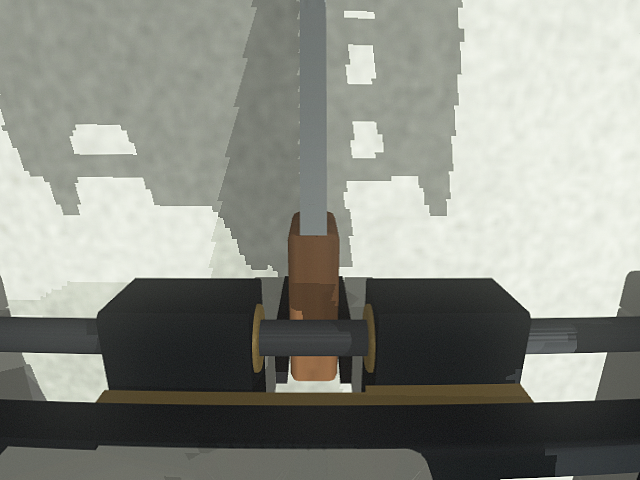

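View pics/t2c.png

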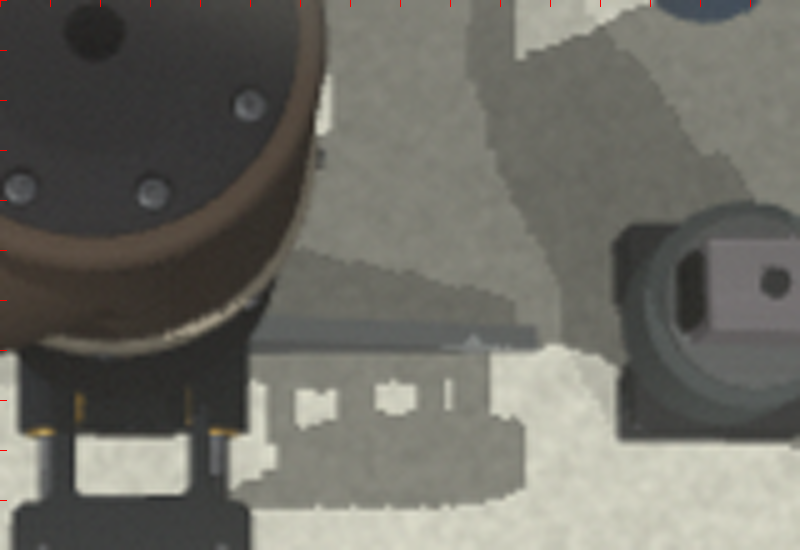

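View pics/s2c.png

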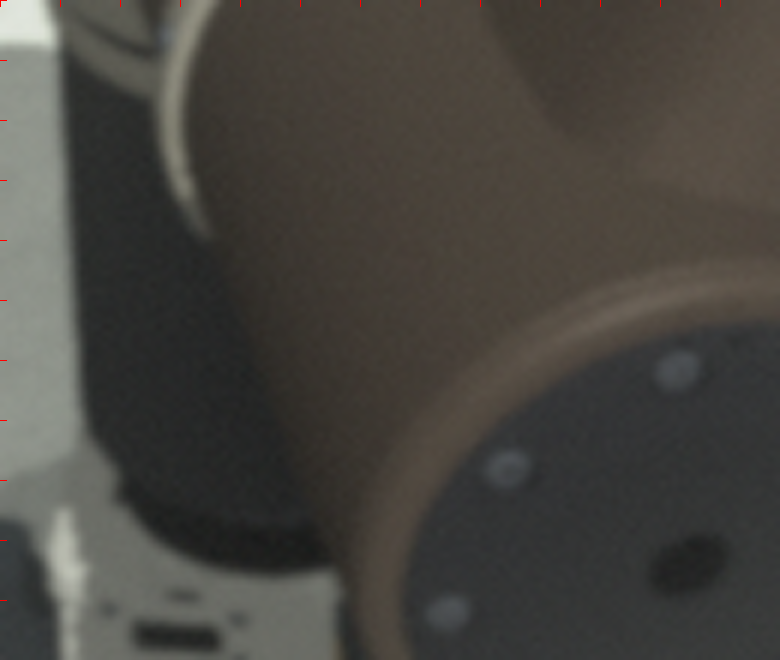

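```bash
python3 -c "
from h import *
np.set_printoptions(precision=4,suppress=True)
T2=lambda u,v:(270+u/5-.4,190+v/5-.4)
C1=lambda u,v:(370+u/8-.44,210+v/8-.44)
print('tip',p2w('top',T2(537,339),.0166))
print('blade back',p2w('top',T2(262,333),.040))
print('blk corners z.04',[p2w('top',C1(*q),.04) for q in [(182,215),(188,522),(494,520),(182,325),(190,425)]])
C4=lambda u,v:(280+u/6-.42,150+v/6-.42)
print('side slot z0',[p2w('side',C4(*q),.0) for q in [(165,515),(250,515),(315,525),(395,530)]])
print(w2p('top',[[.559,-.2005,.092]]))
print('housing',[p2w('top',C1(*q),.092) for q in [(400,160),(400,495),(235,330)]])
print('w tip', wp2w((312,0),.0166,wpose()))
"
```

```text
tip [ 0.5572 -0.1379  0.0166]
blade back [ 0.5546 -0.0357  0.04  ]
blk corners z.04 [array([ 0.5926, -0.1631,  0.04  ]), array([ 0.5226, -0.1636,  0.04  ]), array([ 0.524 , -0.2325,  0.04  ]), array([ 0.5673, -0.1627,  0.04  ]), array([ 0.5446, -0.1643,  0.04  ])]
side slot z0 [array([ 0.5947, -0.167 ,  0.    ]), array([ 0.5679, -0.1703,  0.    ]), array([ 0.5468, -0.1682,  0.    ]), array([ 0.5214, -0.169 ,  0.    ])]
[[419.0118 250.5424]]
housing [array([ 0.5956, -0.2022,  0.092 ]), array([ 0.523 , -0.2007,  0.092 ]), array([ 0.558, -0.166,  0.092])]
w tip [ 0.5583 -0.1066  0.0166]
```

```bash
python3 - <<'E'
from h import *
crop("pics/top0.png","pics/c1b.png",388,230,50,54,12)
im=cv2.imread("pics/c1b.png"); cv2.imwrite("pics/c1b.png",cv2.convertScaleAbs(im,alpha=2,beta=0))
E
```

```text
(no output)
```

View pics/c1b.png

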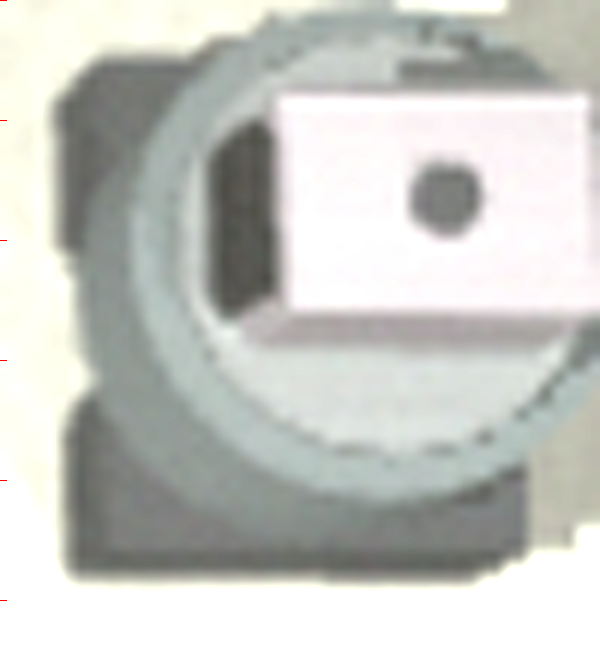

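Request:
servo_tool([
  [0.5, 0, -0.1, 0.5, 0.1],
  [0.5, 0, 0, 0.6, 0],
  [0.5, 0.5, 0, 0, 0],
  [0.5, 1.0, 0, 0, 0],
  [0.5, 1.0, 0, 0, 0],
  [0.5, 1.0, 0, 0, 0],
  [0.5, 0.5, 0, 0, 0],
  [0.5, 0, 0, 0, 0],
])

```text
time_s: 7.22
tcp_pos: [0.5573, -0.0304, 0.0065]
eef_rot: [180.0, -0.0, -89.3]
contact_force: [0.3, 0.1, -2.7]
gripper_width: 0.0177
```

```bash
python3 -c "
from h import *
st(); shot('top','t3')
crop('pics/t3.png','pics/t3c.png',330,190,110,110,7)"
```

```text
7.22 tcp [557.3 -30.4   6.5] rot [179.99  -0.   -89.32] F [ 0.3  0.1 -2.7] M [ 0.1   0.09 -0.01] w 17.7 j [ 17.  23. -29.  -0. -38. -16.]
pose [[np.float64(0.5573), np.float64(-0.0304), np.float64(0.0065)], [np.float64(179.9903), np.float64(-0.0008), np.float64(-89.3232)]]
```

View pics/t3c.png

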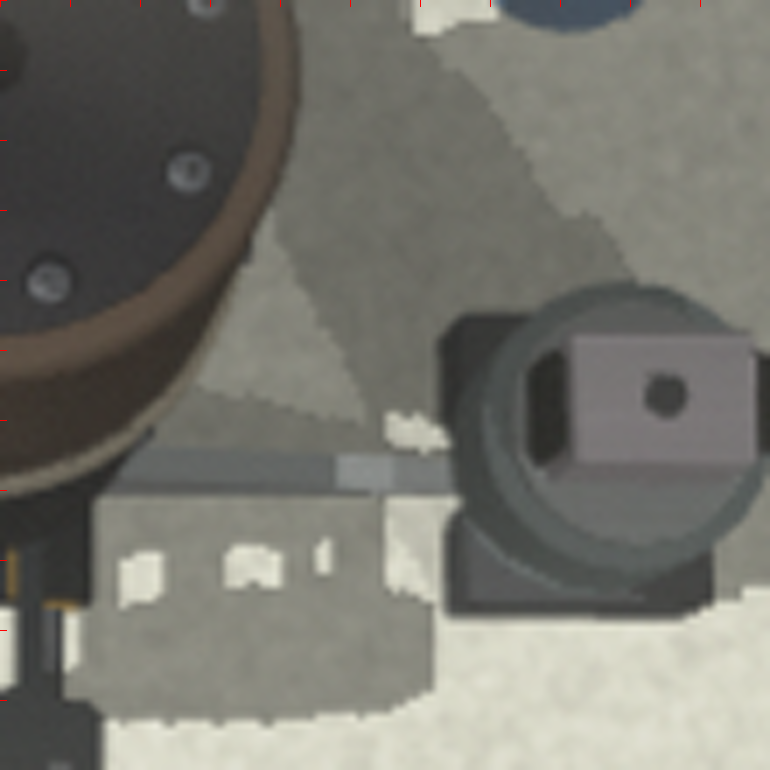

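Request:
servo_tool([
  [0.5, 0.8, 0, 0, 0],
  [0.5, 1.0, 0, 0, 0],
  [0.5, 1.0, 0, 0, 0],
  [0.5, 0.8, 0, 0, 0],
  [0.5, 0.4, 0, 0, 0],
  [0.5, 0, 0, 0, 0],
])

```text
time_s: 8.02
tcp_pos: [0.5579, -0.0702, 0.0065]
eef_rot: [180.0, -0.0, -89.3]
contact_force: [-0.1, 0.4, -1.7]
gripper_width: 0.0174
```

Request:
servo_tool([
  [0.5, 0.4, 0, 0, 0],
  [0.5, 0.5, 0, 0, 0],
  [0.5, 0.5, 0, 0, 0],
  [0.5, 0.5, 0, 0, 0],
  [0.5, 0, 0, 0, 0],
])

```text
time_s: 8.65
tcp_pos: [0.5585, -0.0885, 0.0065]
eef_rot: [-180.0, 0.0, -89.3]
contact_force: [0.6, 4.0, -3.0]
gripper_width: 0.0179
```

Request:
servo_tool([
  [0.5, 0.4, 0, 0, 0],
  [0.5, 0.4, 0, 0, 0],
  [0.5, 0.4, 0, 0, 0],
  [0.5, 0.4, 0, 0, 0],
  [0.5, 0.4, 0, 0, 0],
  [0.5, 0, 0, 0, 0],
])

```text
time_s: 9.4
tcp_pos: [0.5585, -0.1087, 0.0064]
eef_rot: [-180.0, 0.0, -89.3]
contact_force: [0.3, 3.2, -3.2]
gripper_width: 0.0179
```

```bash
python3 -c "
from h import *
st(); shot('top','t4'); shot('side','s4')
crop('pics/t4.png','pics/t4c.png',350,190,110,110,7)
crop('pics/s4.png','pics/s4c.png',270,130,130,120,6)"
```

```text
9.4 tcp [ 558.5 -108.7    6.4] rot [-1.800e+02  1.000e-02 -8.926e+01] F [ 0.3  3.2 -3.2] M [ 1.17  0.1  -0.01] w 17.9 j [  9.  24. -27.  -0. -39.  -8.]
pose [[np.float64(0.5585), np.float64(-0.1087), np.float64(0.0064)], [np.float64(-179.9984), np.float64(0.0145), np.float64(-89.2607)]]
pose [[np.float64(0.5585), np.float64(-0.1087), np.float64(0.0065)], [np.float64(179.9992), np.float64(0.0085), np.float64(-89.263)]]
```

View pics/t4c.png

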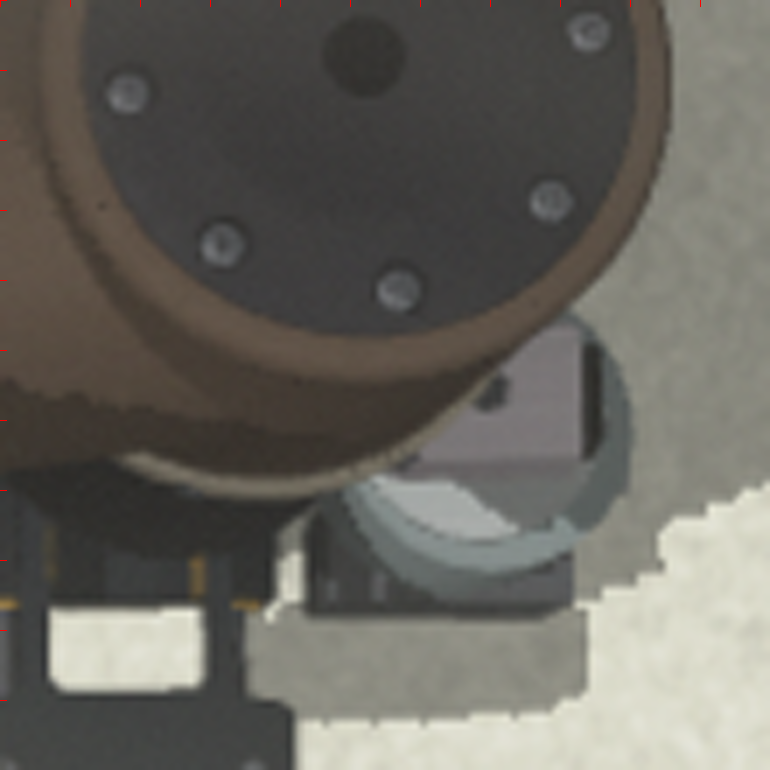

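View pics/s4c.png

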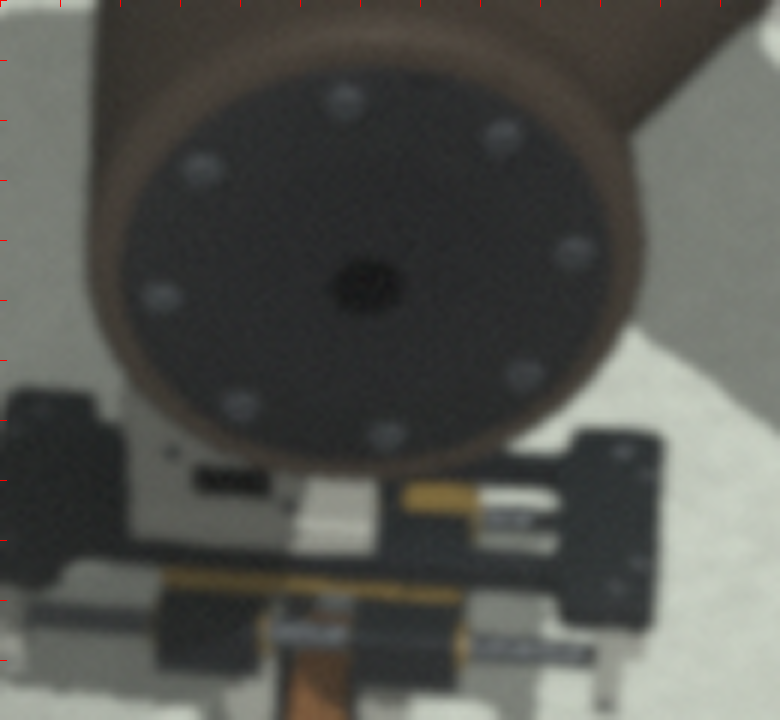

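Request:
servo_tool([
  [0.5, 0, 0, 0, 0],
  [4.0, 0, 0, 0, 0],
  [4.0, 0, 0, 0, 0],
  [4.0, 0, 0, 0, 0],
  [5.0, 0, 0, -0.5, 0],
  [5.0, 0, 0, -3, 0],
  [5.0, 0, 0, -4, 0],
  [5.0, 0, 0, -4, 0],
])

```text
time_s: 10.5
tcp_pos: [0.5583, -0.1089, 0.1231]
eef_rot: [180.0, -0.0, -89.3]
contact_force: [-0.5, 0.3, -0.2]
gripper_width: 0.0501
```

Request:
servo_tool([
  [6.0, -1, 0, -4, 0],
  [6.0, -4, 0, -4, 0],
  [6.0, -5, 0, -2, 0],
  [6.0, -3, 0, 0, 0],
  [6.0, 0, 0, 0, 0],
  [6.0, 0, 0, 0, 0],
])

```text
time_s: 11.25
tcp_pos: [0.5566, 0.021, 0.2217]
eef_rot: [180.0, -0.0, -89.2]
contact_force: [0.7, 0.6, 0.8]
gripper_width: 0.0602
```

```bash
python3 -c "
from h import *
st(); shot('top','t5'); shot('side','s5'); shot('wrist','w5')
crop('pics/t5.png','pics/t5c.png',350,200,110,90,7)
crop('pics/s5.png','pics/s5c.png',270,130,130,120,6)"
```

```text
11.25 tcp [556.6  21.  221.7] rot [ 1.7999e+02 -1.0000e-02 -8.9240e+01] F [0.7 0.6 0.8] M [ 0.03  0.11 -0.04] w 60.2 j [ 22.  10. -15.   0. -66. -22.]
pose [[np.float64(0.5566), np.float64(0.021), np.float64(0.2217)], [np.float64(179.9924), np.float64(-0.0053), np.float64(-89.2424)]]
pose [[np.float64(0.5566), np.float64(0.0206), np.float64(0.2215)], [np.float64(179.9805), np.float64(-0.013), np.float64(-89.2824)]]
pose [[np.float64(0.5566), np.float64(0.0204), np.float64(0.2214)], [np.float64(179.9753), np.float64(-0.0144), np.float64(-89.3138)]]
```

View pics/t5c.png

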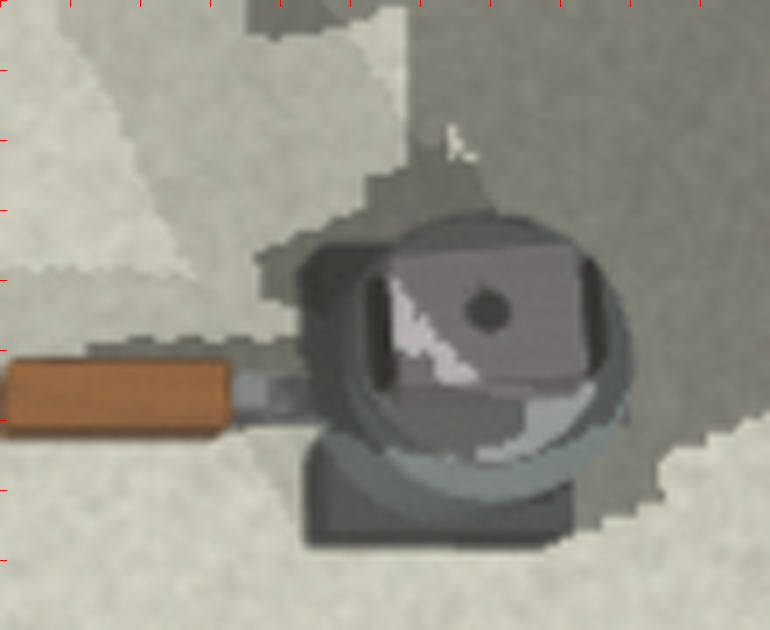

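View pics/s5c.png

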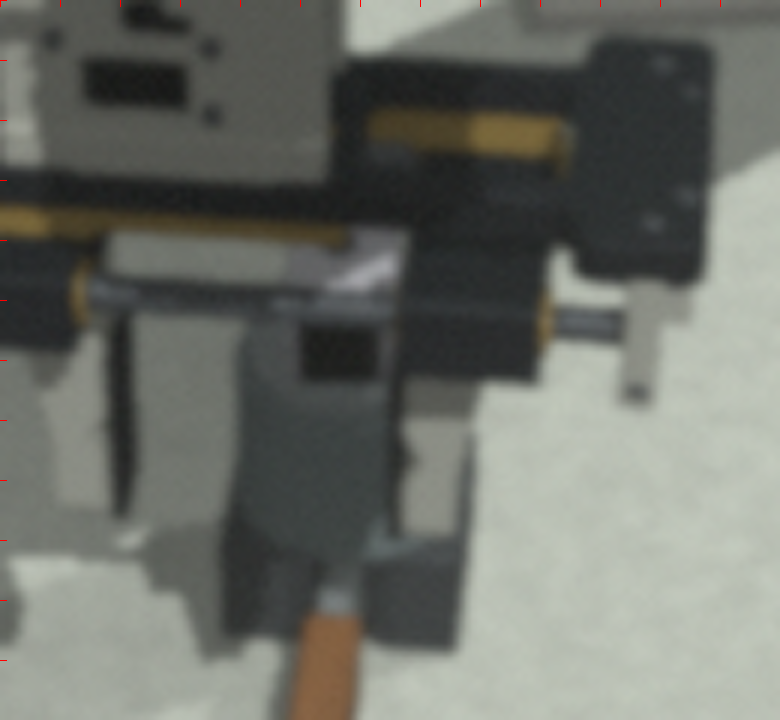

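View pics/w5.png

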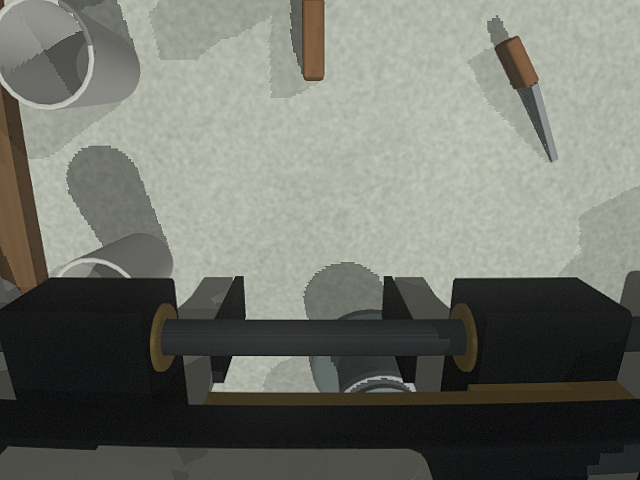

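```bash
python3 -c "
from h import *
np.set_printoptions(precision=4,suppress=True)
T=lambda u,v:(350+u/7-.43,200+v/7-.43)
print('handle front',p2w('top',T(231,395),.036),'back',p2w('top',T(5,398),.036))
print('hole',p2w('top',T(489,311),.145))
q=[p2w('top',T(*a),.145) for a in [(388,253),(573,243),(588,375),(392,388)]]
print(q)
"
```

```text
handle front [ 0.5571 -0.1455  0.036 ] back [ 0.5555 -0.087   0.036 ]
hole [ 0.5612 -0.1905  0.145 ]
[array([ 0.5744, -0.1673,  0.145 ]), array([ 0.5774, -0.2104,  0.145 ]), array([ 0.5466, -0.2131,  0.145 ]), array([ 0.5429, -0.1677,  0.145 ])]
```

```bash
python3 -c "
from h import *
s=plan(.5605,-.192,.19,-86,5,6.0)
plan(.5605,-.192,.116,-86,3,6.0,s)
"
```

```text
[[6.0, 4.2, -0.0, 0.6, -0.7], [6.0, 4.3, 0.0, 0.6, -0.7], [6.0, 4.2, 0.1, 0.6, -0.6], [6.0, 4.3, 0.1, 0.7, -0.7], [6.0, 4.2, 0.2, 0.6, -0.6]]
end [ 0.56020855 -0.19173222  0.19041829] -86.02593360166772
[[6.0, 0.0, -0.0, 2.5, -0.0], [6.0, 0.0, -0.0, 2.5, -0.0], [6.0, 0.0, -0.0, 2.4, -0.0]]
end [ 0.56020855 -0.19173222  0.11641829] -86.02593360166772
```

Request:
servo_tool([
  [6.0, 4.2, 0, 0.6, -0.7],
  [6.0, 4.3, 0, 0.6, -0.7],
  [6.0, 4.2, 0.1, 0.6, -0.6],
  [6.0, 4.3, 0.1, 0.7, -0.7],
  [6.0, 4.2, 0.2, 0.6, -0.6],
  [6.0, 0, 0, 0, 0],
  [6.0, 0, 0, 0, 0],
])

```text
time_s: 12.28
tcp_pos: [0.5602, -0.1916, 0.1903]
eef_rot: [180.0, 0.0, -86.1]
contact_force: [-0.3, 1.0, -0.5]
gripper_width: 0.0601
```

```bash
python3 -c "
from h import *
st(); shot('wrist','w6')"
```

```text
12.28 tcp [ 560.2 -191.6  190.3] rot [179.97   0.   -86.07] F [-0.3  1.  -0.5] M [ 0.01  0.11 -0.07] w 60.1 j [  0.  14. -13.  -0. -63.   4.]
pose [[np.float64(0.5602), np.float64(-0.1916), np.float64(0.1903)], [np.float64(179.9727), np.float64(0.0025), np.float64(-86.0684)]]
```

View pics/w6.png

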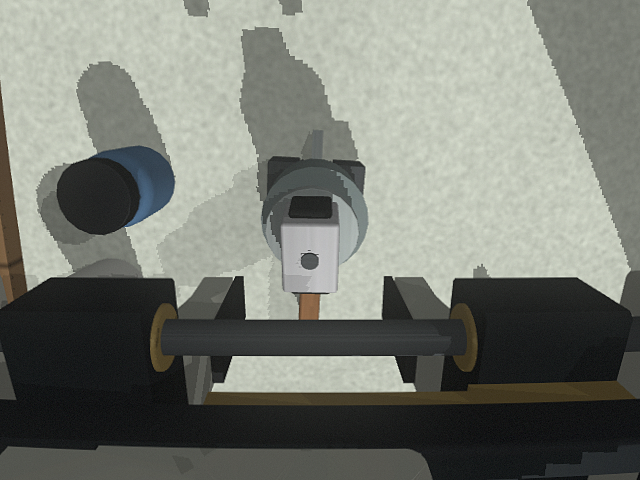

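```bash
python3 -c "
from h import *
P=wpose()
print('hole',wp2w((310,261),.145,P)); q=[wp2w(a,.145,P) for a in [(283,222),(338,222),(337,292),(284,292)]]; print(q,np.mean(q,0))
"
```

```text
hole [ 0.5624689  -0.19038467  0.145     ]
[array([ 0.57827676, -0.21137445,  0.145     ]), array([ 0.54914139, -0.21344032,  0.145     ]), array([ 0.54612019, -0.17298551,  0.145     ]), array([ 0.5757431 , -0.17087356,  0.145     ])] [ 0.56232036 -0.19216846  0.145     ]
```

Request:
servo_tool([
  [6.0, 0, -0.1, 2.5, 0],
  [6.0, 0, 0, 2.5, 0],
  [6.0, 0, 0, 1.6, 0],
  [6.0, 0, 0, 0.8, 0],
  [6.0, 0, 0, 0, 0],
])

```text
time_s: 12.95
tcp_pos: [0.5616, -0.1906, 0.1165]
eef_rot: [180.0, -0.0, -85.9]
contact_force: [0.3, -0.6, -0.5]
gripper_width: 0.06
```

Request:
servo_tool([
  [2.8, 0, 0, 0, 0],
  [2.8, 0, 0, 0, 0],
  [2.8, 0, 0, 0, 0],
  [2.8, 0, 0, 0, 0],
  [2.8, 0, 0, 0, 0],
], squeeze=25)

```text
time_s: 13.58
tcp_pos: [0.5616, -0.1909, 0.1169]
eef_rot: [-180.0, -0.0, -86.0]
contact_force: [-0.4, -0.6, 2.4]
gripper_width: 0.0316
```

Request:
servo_tool([
  [2.8, 0.3, 0, -0.2, 0],
  [2.8, 0.3, 0, 0, 0],
  [2.8, 0.2, 0, 0, 0],
  [2.8, 0, 0, 0, 0],
], squeeze=15)

```text
time_s: 14.08
tcp_pos: [0.5611, -0.1992, 0.1185]
eef_rot: [179.9, -0.0, -86.0]
contact_force: [-4.7, 1.7, 2.8]
gripper_width: 0.0321
```

Request:
servo_tool([
  [2.8, 0, 0, -0.5, 0],
  [2.8, 0, 0, -1.5, 0],
  [2.8, 0, 0, -2, 0],
  [2.8, 0, 0, -2.5, 0],
  [2.8, 0, 0, -2.5, 0],
  [2.8, 0, 0, -2, 0],
  [2.8, 0, 0, 0, 0],
  [2.8, 0, 0, 0, 0],
], squeeze=30)

```text
time_s: 15.08
tcp_pos: [0.5619, -0.1986, 0.2281]
eef_rot: [-180.0, 0.0, -86.0]
contact_force: [-0.7, -0.5, -6.5]
gripper_width: 0.0318
```

```bash
python3 -c "
from h import *
st(); shot('side','s7'); shot('top','t7'); shot('wrist','w7')
crop('pics/s7.png','pics/s7c.png',260,60,130,170,4)"
```

```text
15.07 tcp [ 561.9 -198.6  228.1] rot [-1.800e+02  2.000e-02 -8.598e+01] F [-0.7 -0.5 -6.5] M [0.06 0.11 0.03] w 31.8 j [ -1.  13. -10.  -0. -67.   5.]
pose [[np.float64(0.5619), np.float64(-0.1986), np.float64(0.2281)], [np.float64(-179.9998), np.float64(0.0242), np.float64(-85.9758)]]
pose [[np.float64(0.5617), np.float64(-0.1986), np.float64(0.2277)], [np.float64(179.9399), np.float64(0.0278), np.float64(-85.9759)]]
pose [[np.float64(0.5616), np.float64(-0.1987), np.float64(0.2275)], [np.float64(179.9142), np.float64(0.022), np.float64(-85.9725)]]
```

View pics/s7.png

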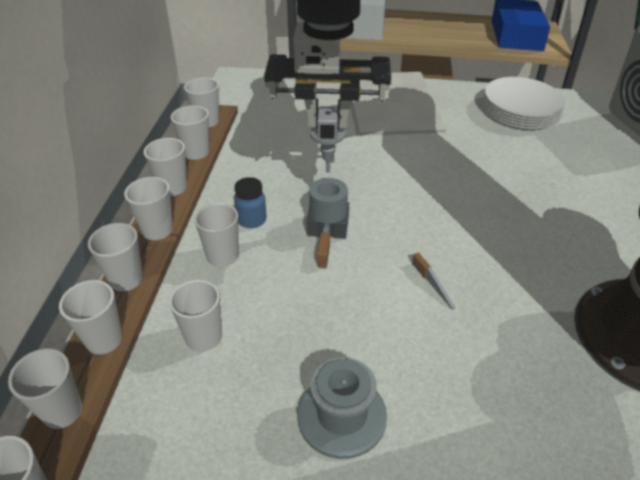

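View pics/t7.png

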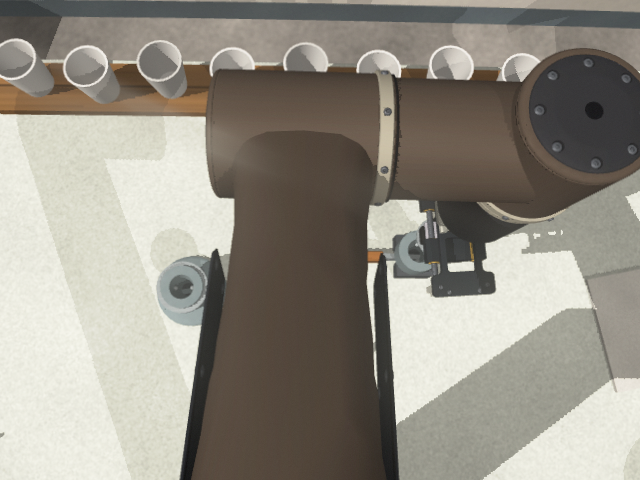

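View pics/w7.png

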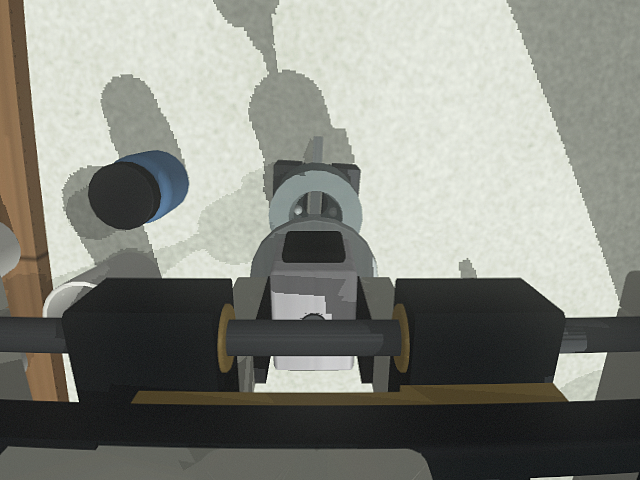

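```bash
python3 -c "
from h import *
crop('pics/w7.png','pics/w7c.png',230,200,160,190,3)
crop('pics/s7.png','pics/s7c.png',290,90,80,100,6)"
```

```text
(no output)
```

View pics/w7c.png

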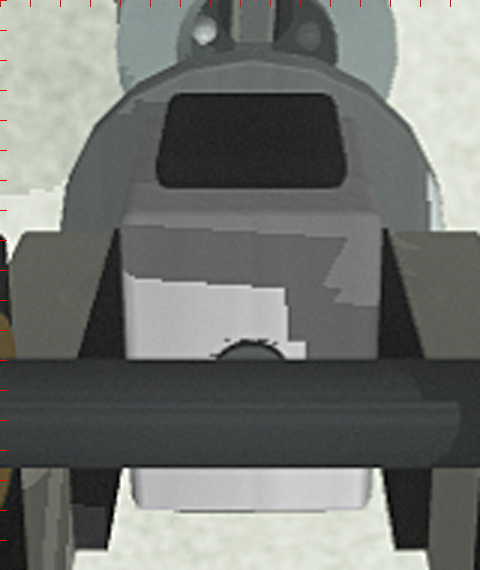

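View pics/s7c.png

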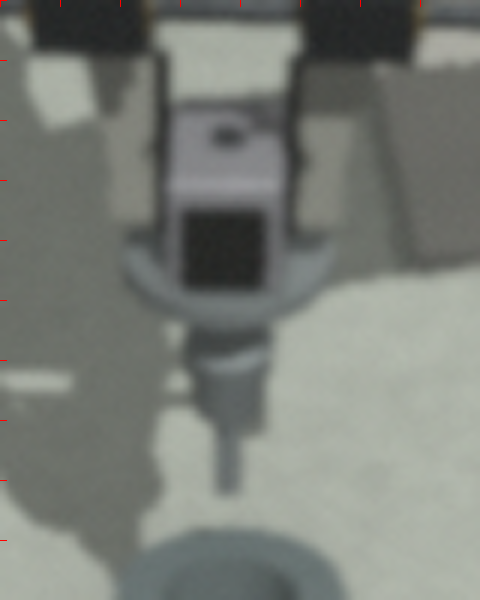

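```bash
cat > fit.py <<'E'
from h import *
from scipy.optimize import least_squares
def chuckpts(th,L):
    # chuck local: u along tool x, v along tool y, w up ; rotate by lean th (top toward +tool x)
    L=np.array(L,float); u=L[:,0]*np.cos(th)+L[:,2]*np.sin(th); w=-L[:,0]*np.sin(th)+L[:,2]*np.cos(th)
    return np.c_[u,L[:,1],-w]
def fit(W,S,pose):
    c=r.calibration("wrist");T=c["tool_from_camera"];Ti=np.linalg.inv(T);R=rotm(pose[1])
    LW=[w[0] for w in W];ow=np.array([w[1] for w in W],float);LS=[s[0] for s in S];os_=np.array([s[1] for s in S],float)
    def pw(p):
        X=chuckpts(p[3],LW)+p[:3]
        return cv2.projectPoints(X@Ti[:3,:3].T+Ti[:3,3],np.zeros(3),np.zeros(3),c["K"],c["dist_coeffs"])[0][:,0]
    def ps(p):
        X=chuckpts(p[3],LS)+p[:3]; return w2p("side",X@R.T+pose[0])
    def f(p):
        a=(pw(p)-ow); a[np.isnan(a)]=0
        return np.r_[a.ravel(),(ps(p)-os_).ravel()] if len(S) else a.ravel()
    s=least_squares(f,[0,0,0.01,0.],loss="soft_l1"); 
    print("flange underside centre in tool (mm)",(s.x[:3]*1000).round(1),"lean deg",np.degrees(s.x[3]).round(2)); print(s.fun.reshape(-1,2).round(1)); return s.x
E
python3 - <<'E'
from fit import *
n=np.nan
Cw=lambda u,v:(230+u/3-.33,200+v/3-.33); Cs=lambda u,v:(290+u/6-.42,90+v/6-.42)
W=[((.022,.016,.043),Cw(382,215)),((.022,-.016,.043),Cw(120,215)),((-.022,.016,.043),Cw(371,508)),((-.022,-.016,.043),Cw(132,508)),((.030,0,.007),(n,200+58/3-.33))]
S=[((0,0,.043),Cs(227,135)),((0,0,-.078),Cs(228,490))]
P=(np.array([.5618,-.1986,.2278]),np.array([180,.02,-85.98]))
fit(W,S,P); fit(W,[],P)
E
```

```text
flange underside centre in tool (mm) [ 2.3 -0.1 20.9] lean deg -3.77
[[ 0.4 -0.2]
 [ 0.  -0.3]
 [-0.4  0.2]
 [ 0.3  0.1]
 [ 0.   0.3]
 [-0.6  1.4]
 [-1.  -1.4]]
flange underside centre in tool (mm) [ 2.5 -0.2 20.9] lean deg -4.07
[[ 0.3  0. ]
 [-0.1 -0.1]
 [-0.5  0.1]
 [ 0.2 -0. ]
 [ 0.   0. ]]
```

```bash
python3 - <<'E'
from fit import *
b=w2p("side",[[.5585,-.1735,.117],[.5585,-.1635,.117],[.5585,-.1735,.127]])
print(b)
# triangulate hole from top t5 & wrist w6
T=lambda u,v:(350+u/7-.43,200+v/7-.43)
P=(np.array([.5602,-.1916,.1903]),np.array([179.97,0,-86.07]))
for z in (.135,.14,.145,.15): print(z,p2w("top",T(489,311),z)[:2],wp2w((310,261),z,P)[:2])
# control: hole initial seated
# shoe outer face centre under lean+lift vs side s5
crop('pics/s5.png','pics/s5d.png',300,160,60,50,10)
crop('pics/side0.png','pics/s0d.png',300,160,60,50,10)
crop('pics/w6.png','pics/w6d.png',250,140,130,160,4)
E
```

```text
[[326.67780319 186.30448941]
 [326.02122904 189.78116287]
 [326.71187821 181.81218009]]
0.135 [ 0.56290769 -0.19254062] [ 0.56207447 -0.18736956]
0.14 [ 0.56203923 -0.19150436] [ 0.5621572 -0.1892405]
0.145 [ 0.56117078 -0.19046809] [ 0.56223993 -0.19111145]
0.15 [ 0.56030232 -0.18943183] [ 0.56232265 -0.19298239]
```

View pics/w6d.png

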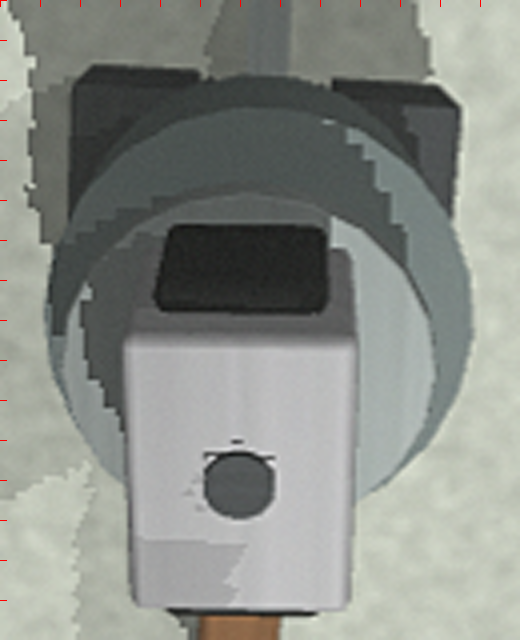

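View pics/s5d.png

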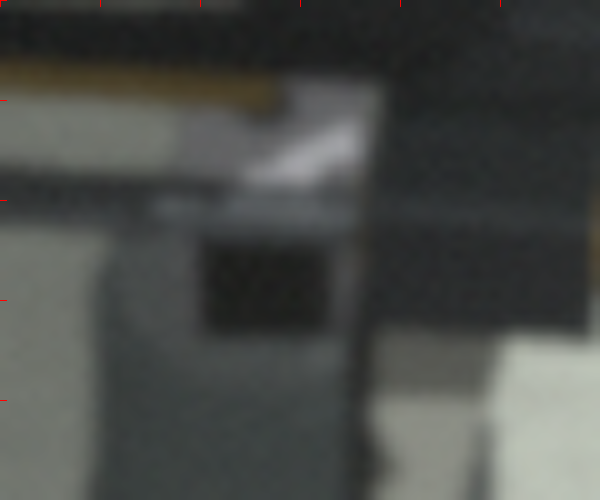

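View pics/s0d.png

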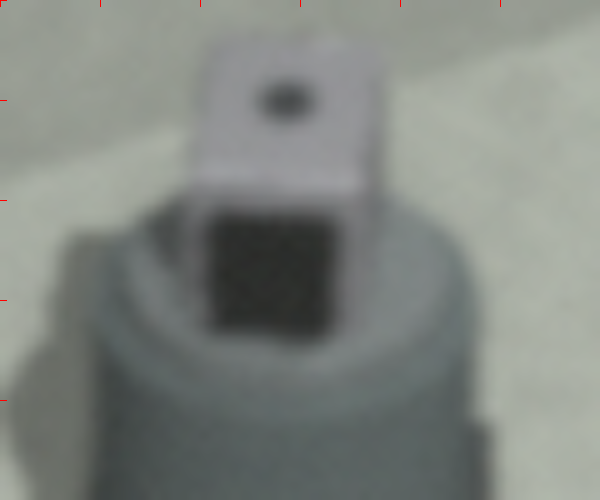

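```bash
python3 - <<'E'
from fit import *
n=np.nan
C=lambda u,v:(250+u/4-.37,140+v/4-.37)
P=(np.array([.5602,-.1916,.1903]),np.array([179.97,0,-86.07]))
W=[((.022,.016,.043),C(356,340)),((.022,-.016,.043),C(124,340)),((-.022,.016,.043),C(350,608)),((-.022,-.016,.043),C(133,608)),((.030,0,.007),(n,140+195/4-.37)),((0,0,.043),C(239,485))]
x=fit(W,[],P); print("flange z",P[0][2]-x[2])
E
```

```text
flange underside centre in tool (mm) [ 4.2 -2.3 96.9] lean deg -9.76
[[ 0.3  0.2]
 [-0.3  0.2]
 [-0.4  0.2]
 [ 0.1  0.1]
 [ 0.   0. ]
 [ 0.3 -1.1]]
flange z 0.09338687742055672
```

The pose estimates of the lifted chuck scatter around 98 mm, right at the acceptance limit. The lean lowers it. I'll put it back on the wedge, drive the drift about 10 mm further, and pick it up again.

Request:
servo_tool([
  [2.8, 0, 0.2, 2.0, 0],
  [2.8, 0, 0, 2.5, 0],
  [2.8, 0, 0, 2.5, 0],
  [2.8, 0, 0, 2.0, 0],
  [2.8, 0, 0, 0.8, 0],
  [2.8, 0, 0, 0.4, 0],
  [2.8, 0, 0, 0, 0],
])

```text
time_s: 16.1
tcp_pos: [0.5602, -0.199, 0.1268]
eef_rot: [-180.0, -0.0, -86.0]
contact_force: [0.5, 0.3, -5.0]
gripper_width: 0.0319
```

Request:
servo_tool([
  [2.8, 0, 0, 0.3, 0],
  [2.8, 0, 0, 0.2, 0],
  [2.8, 0, 0, 0, 0],
])

```text
time_s: 16.48
tcp_pos: [0.5601, -0.1991, 0.1216]
eef_rot: [-180.0, -0.0, -86.0]
contact_force: [0.1, -1.4, -3.5]
gripper_width: 0.0314
```

Request:
servo_tool([
  [2.8, 0, 0, 0.1, 0],
  [2.8, 0, 0, 0.1, 0],
  [2.8, 0, 0, 0, 0],
])

```text
time_s: 16.85
tcp_pos: [0.5602, -0.199, 0.1196]
eef_rot: [-180.0, -0.0, -86.0]
contact_force: [-0.0, -2.0, -1.7]
gripper_width: 0.0317
```

Request:
servo_tool([
  [6.0, 0, 0, 0, 0],
  [6.0, 0, 0, 0, 0],
  [6.0, 0, 0, 0, 0],
  [6.0, 0, 0, -3, 0],
  [6.0, 0, 0, -5, 0],
  [6.0, -4, 0, -1, -0.6],
  [4.0, -5, 0, 0, -0.6],
  [0.5, -4.5, 0, 1, -0.6],
])

```text
time_s: 17.85
tcp_pos: [0.5495, -0.063, 0.2005]
eef_rot: [-179.9, 0.0, -84.2]
contact_force: [1.1, 0.4, -0.7]
gripper_width: 0.0456
```

Request:
servo_tool([
  [0.3, -0.2, 0, 4, -0.6],
  [0.3, 0, 0, 5, -0.6],
  [0.3, 0, 0, 5, 0],
  [0.3, 0, 0, 3.5, 0],
  [0.3, 0, 0, 0, 0],
  [0.3, 0, 0, 0, 0],
])

```text
time_s: 18.6
tcp_pos: [0.55, -0.0623, 0.0258]
eef_rot: [-179.9, -0.0, -82.9]
contact_force: [0.5, -0.6, 0.8]
gripper_width: 0.0031
```

```bash
python3 -c "
from h import *
st(); shot('top','t8'); shot('wrist','w8')
crop('pics/t8.png','pics/t8c.png',310,190,150,110,5)"
```

```text
18.6 tcp [550.  -62.3  25.8] rot [-1.7992e+02 -1.0000e-02 -8.2940e+01] F [ 0.5 -0.6  0.8] M [ 0.03  0.04 -0.07] w 3.1 j [ 14.  21. -28.   0. -40.  -7.]
pose [[np.float64(0.55), np.float64(-0.0623), np.float64(0.0258)], [np.float64(-179.9157), np.float64(-0.0124), np.float64(-82.9389)]]
pose [[np.float64(0.5504), np.float64(-0.0622), np.float64(0.0263)], [np.float64(-179.8424), np.float64(-0.0002), np.float64(-82.9458)]]
```

View pics/t8c.png

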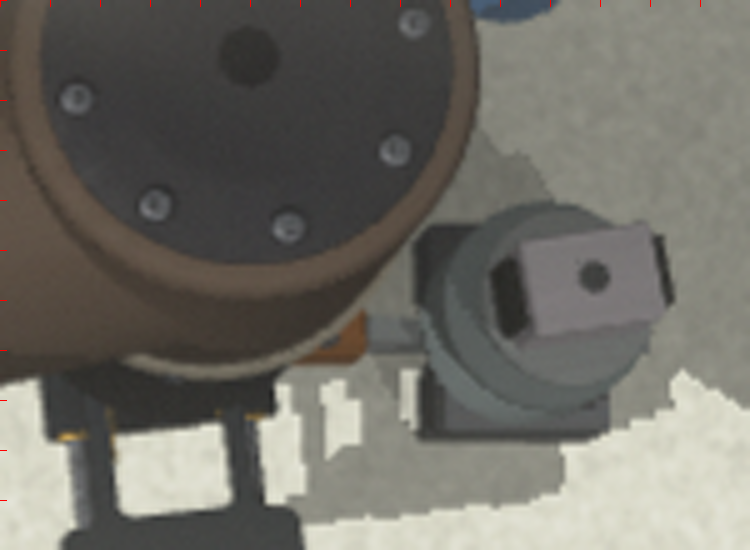

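View pics/w8.png

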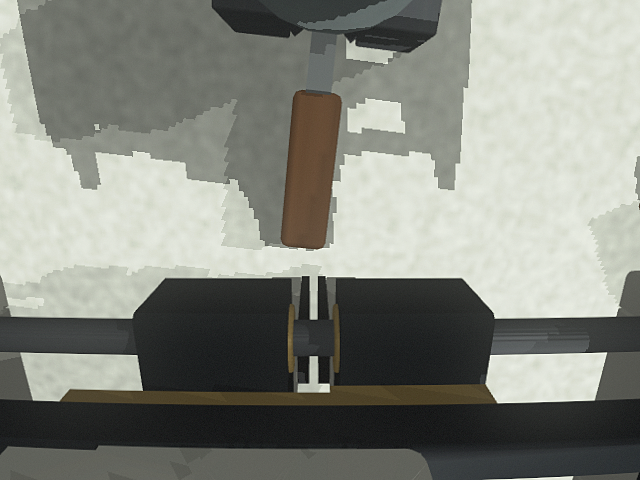

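```bash
python3 -c "
from h import *
np.set_printoptions(precision=4,suppress=True)
P=wpose()
b=np.mean([wp2w(a,.036,P) for a in [(282,243),(326,246)]],0); f=np.mean([wp2w(a,.036,P) for a in [(294,93),(341,96)]],0)
print(b,f,np.degrees(np.arctan2(*(f-b)[1::-1])))
T=lambda u,v:(310+u/5-.4,190+v/5-.4)
print(p2w('top',T(366,340),.036),'hole',p2w('top',T(595,277),.145))
q=[p2w('top',T(*a),.145) for a in [(521,245),(645,222),(669,312),(534,338)]]; print(q,np.mean(q,0))
plan((b[0]),-.062,.010,-89.3,3,.3)
"
```

```text
[ 0.5575 -0.0886  0.036 ] [ 0.5593 -0.145   0.036 ] -88.15339436629462
[ 0.5541 -0.1459  0.036 ] hole [ 0.5597 -0.2053  0.145 ]
[array([ 0.5699, -0.1815,  0.145 ]), array([ 0.5781, -0.2221,  0.145 ]), array([ 0.5486, -0.2291,  0.145 ]), array([ 0.5396, -0.1851,  0.145 ])] [ 0.559  -0.2044  0.145 ]
[[0.3, 0.0, -0.2, 0.5, 2.1], [0.3, 0.0, -0.3, 0.6, 2.1], [0.3, 0.0, -0.2, 0.5, 2.1]]
end [ 0.5573 -0.0616  0.0104] -89.25393802002512
```

Request:
servo_tool([
  [0.3, 0, -0.2, 0.5, 2.1],
  [0.3, 0, -0.3, 0.6, 2.1],
  [0.3, 0, -0.2, 0.5, 2.1],
  [0.3, 0.7, 0, 0, 0],
  [0.3, 0.5, 0, 0, 0],
  [0.3, 0.4, 0, 0, 0],
  [0.3, 0, 0, 0, 0],
])

```text
time_s: 19.58
tcp_pos: [0.5561, -0.0782, 0.0087]
eef_rot: [-180.0, -0.0, -89.3]
contact_force: [-0.1, -0.0, 0.0]
gripper_width: 0.0029
```

Request:
servo_tool([
  [0.3, 0.3, 0, 0, 0],
  [0.3, 0.3, 0, 0, 0],
  [0.3, 0.3, 0, 0, 0],
  [0.3, 0, 0, 0, 0],
])

```text
time_s: 20.08
tcp_pos: [0.5565, -0.0867, 0.0087]
eef_rot: [-180.0, 0.0, -89.3]
contact_force: [0.9, 2.6, -0.4]
gripper_width: 0.0029
```

```bash
python3 -c "
from h import *
st(); shot('top','t9'); shot('wrist','w9')
crop('pics/t9.png','pics/t9c.png',310,190,150,110,5)"
```

```text
20.07 tcp [556.5 -86.7   8.7] rot [-1.7997e+02  1.0000e-02 -8.9260e+01] F [ 0.9  2.6 -0.4] M [1.04 0.01 0.06] w 2.9 j [ 11.  24. -28.  -0. -38. -10.]
pose [[np.float64(0.5565), np.float64(-0.0867), np.float64(0.0087)], [np.float64(-179.9707), np.float64(0.0063), np.float64(-89.2622)]]
pose [[np.float64(0.5564), np.float64(-0.0868), np.float64(0.0087)], [np.float64(-179.9787), np.float64(0.0018), np.float64(-89.2638)]]
```

View pics/t9c.png

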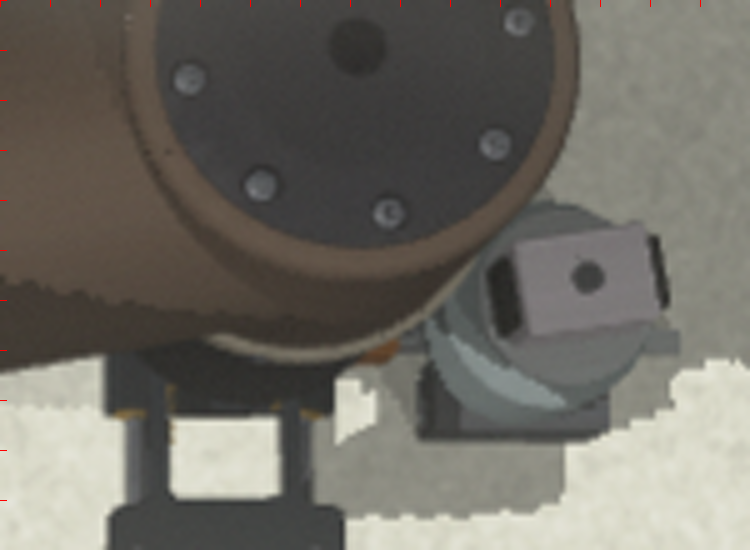

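View pics/w9.png

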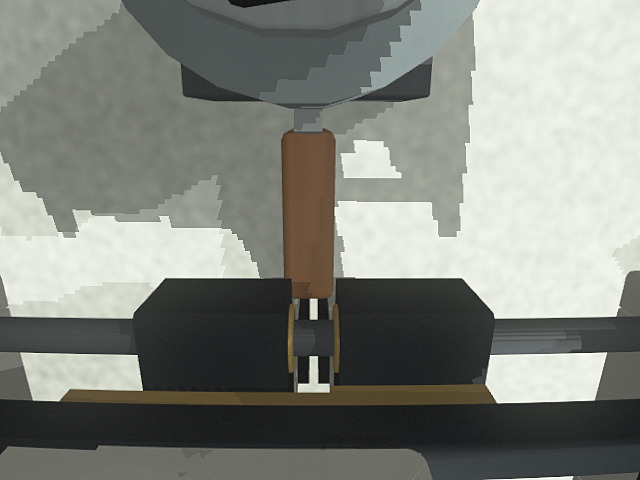

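```bash
python3 -c "
from h import *
np.set_printoptions(precision=4,suppress=True)
P=wpose()
print('front',wp2w((308,130),.036,P))
T=lambda u,v:(310+u/5-.4,190+v/5-.4)
print('tip',p2w('top',T(679,343),.005),'hole',p2w('top',T(588,277),.148))
"
```

```text
front [ 0.5594 -0.1583  0.036 ]
tip [ 0.5592 -0.2678  0.005 ] hole [ 0.5592 -0.2024  0.148 ]
```

Request:
servo_tool([
  [0.3, -0.5, 0, -0.5, 0],
  [3.0, -1, 0, -3, 0],
  [6.0, 0, 0, -5, 0],
  [6.0, 0, 0, -5, 0],
  [6.0, 1, 0, -5, -2],
  [6.0, 4, 0, -1.5, -3],
  [6.0, 4, -0.3, 0, -3],
  [6.0, 3.5, -0.2, 0, -2],
])

```text
time_s: 21.18
tcp_pos: [0.5721, -0.1968, 0.2095]
eef_rot: [-180.0, -0.0, -79.2]
contact_force: [-0.1, -0.1, 1.2]
gripper_width: 0.0593
```

Request:
servo_tool([
  [6.0, 0.5, 0, 0, 0],
  [6.0, 0, 0, 0, 0],
])

```text
time_s: 21.42
tcp_pos: [0.5728, -0.2005, 0.2084]
eef_rot: [180.0, 0.0, -79.3]
contact_force: [-0.4, 0.0, -0.0]
gripper_width: 0.06
```

```bash
python3 -c "
from h import *
st(); shot('wrist','w10')
crop('pics/w10.png','pics/w10c.png',230,140,160,180,3)"
```

```text
21.43 tcp [ 572.8 -200.5  208.4] rot [ 1.7996e+02  1.0000e-02 -7.9340e+01] F [-0.4  0.  -0. ] M [ 0.08  0.17 -0.03] w 60.0 j [ -1.  15. -10.   0. -65.  12.]
pose [[np.float64(0.5728), np.float64(-0.2005), np.float64(0.2084)], [np.float64(179.9609), np.float64(0.0072), np.float64(-79.3424)]]
```

View pics/w10c.png

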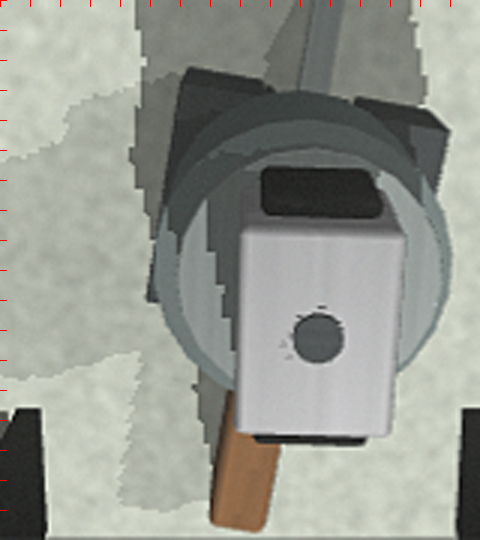

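```bash
python3 -c "
from h import *
np.set_printoptions(precision=4,suppress=True)
P=(np.array([.5728,-.2005,.2084]),np.array([180,0,-79.34]))
C=lambda u,v:(230+u/3-.33,140+v/3-.33)
q=np.array([wp2w(C(*a),.147,P) for a in [(242,230),(405,237),(390,437),(237,433)]]);print(q,q.mean(0),'hole',wp2w(C(318,338),.147,P))
for a,b in((3,0),(2,1)): d=q[b]-q[a];print(np.degrees(np.arctan2(d[1],d[0])),np.linalg.norm(d))
for a,b in((0,1),(3,2)): d=q[b]-q[a];print(np.degrees(np.arctan2(d[1],d[0])),np.linalg.norm(d))
"; python3 - <<'E'
from fit import *
n=np.nan
C=lambda u,v:(230+u/3-.33,140+v/3-.33)
# rotate tool yaw to chuck yaw: treat pose yaw as chuck frame by rotating tool -> approximate fit with yaw param
c=r.calibration("wrist");Ti=np.linalg.inv(c["tool_from_camera"])
W=[((.022,.016,.043),C(405,237)),((.022,-.016,.043),C(242,230)),((-.022,.016,.043),C(390,437)),((-.022,-.016,.043),C(237,433)),((0,0,.043),C(318,338))]
L=[w[0] for w in W];o=np.array([w[1] for w in W])
def f(p):
    X=chuckpts(p[3],L); a=p[4]; X=np.c_[X[:,0]*np.cos(a)-X[:,1]*np.sin(a),X[:,0]*np.sin(a)+X[:,1]*np.cos(a),X[:,2]]+p[:3]
    return (cv2.projectPoints(X@Ti[:3,:3].T+Ti[:3,3],np.zeros(3),np.zeros(3),c["K"],c["dist_coeffs"])[0][:,0]-o).ravel()
s=least_squares(f,[0,0,.1,0,0]);print(s.x[:3]*1000,np.degrees(s.x[3:]),s.fun.round(1))
E
```

```text
[[ 0.5786 -0.2206  0.147 ]
 [ 0.5479 -0.225   0.147 ]
 [ 0.5416 -0.1841  0.147 ]
 [ 0.5719 -0.1793  0.147 ]] [ 0.56   -0.2022  0.147 ] hole [ 0.56  -0.202  0.147]
-80.78566413249712 0.04181833821988689
-81.34911177060872 0.04135087333424546
-171.79712175893147 0.031056222404637776
-170.93290261894558 0.03064484595673677
[ -1.45216362  13.42971203 112.58025496] [-2.96884743  1.69607642] [ 0.1 -0.3  0.1  0.4 -0.1  0.1 -0.2  0.   0.1 -0.2]
```

```bash
python3 -c "
from h import *
plan(.560,-.202,.117,-81,5,6.0)
"
```

```text
[[6.0, -0.0, 0.3, 1.8, 0.3], [6.0, -0.0, 0.3, 1.8, 0.4], [6.0, -0.0, 0.2, 1.9, 0.3], [6.0, -0.0, 0.3, 1.8, 0.4], [6.0, -0.0, 0.2, 1.9, 0.3]]
end [ 0.56010565 -0.2023111   0.11655033] -80.99762106867188
```

Request:
servo_tool([
  [6.0, 0, 0.5, 1.0, 0.4],
  [6.0, 0, 0.5, 2.0, 0.4],
  [6.0, 0, 0.3, 2.0, 0.3],
  [6.0, 0, 0, 2.2, 0.3],
  [6.0, 0, 0, 2.0, 0.3],
  [6.0, 0, 0, 0, 0],
  [2.8, 0, 0, 0, 0],
  [2.8, 0, 0, 0, 0],
], squeeze=30)

```text
time_s: 22.48
tcp_pos: [0.5611, -0.2026, 0.1176]
eef_rot: [-179.9, -0.0, -80.9]
contact_force: [-0.3, -0.7, -1.4]
gripper_width: 0.0454
```

Request:
servo_tool([
  [2.8, 0, 0, 0, 0],
  [2.8, 0, 0, 0, 0],
  [2.8, 0, 0, 0, 0],
], squeeze=35)

```text
time_s: 22.85
tcp_pos: [0.5605, -0.2029, 0.117]
eef_rot: [-180.0, -0.0, -81.0]
contact_force: [-1.8, 0.6, 4.2]
gripper_width: 0.0322
```

Request:
servo_tool([
  [2.8, 0, 0, -0.5, 0],
  [2.8, 0, 0, -1.5, 0],
  [2.8, 0, 0, -2, 0],
  [2.8, 0, 0, -2.5, 0],
  [2.8, 0, 0, -2.5, 0],
  [2.8, 0, 0, -2, 0],
  [2.8, 0, 0, 0, 0],
  [2.8, 0, 0, 0, 0],
])

```text
time_s: 23.85
tcp_pos: [0.5597, -0.2025, 0.2257]
eef_rot: [179.9, 0.1, -81.0]
contact_force: [-0.3, -0.2, -5.2]
gripper_width: 0.0319
```

```bash
python3 -c "
from h import *
st(); shot('side','s11'); shot('wrist','w11')
crop('pics/w11.png','pics/w11c.png',230,200,160,190,3)
crop('pics/s11.png','pics/s11c.png',280,80,100,190,3)"
```

```text
23.85 tcp [ 559.7 -202.5  225.7] rot [ 1.7993e+02  5.0000e-02 -8.0980e+01] F [-0.3 -0.2 -5.2] M [0.02 0.13 0.02] w 31.9 j [ -1.  13. -10.  -0. -67.  10.]
pose [[np.float64(0.5597), np.float64(-0.2025), np.float64(0.2257)], [np.float64(179.9259), np.float64(0.0529), np.float64(-80.985)]]
pose [[np.float64(0.5597), np.float64(-0.2026), np.float64(0.2254)], [np.float64(179.8916), np.float64(0.0521), np.float64(-80.9816)]]
```

View pics/w11c.png

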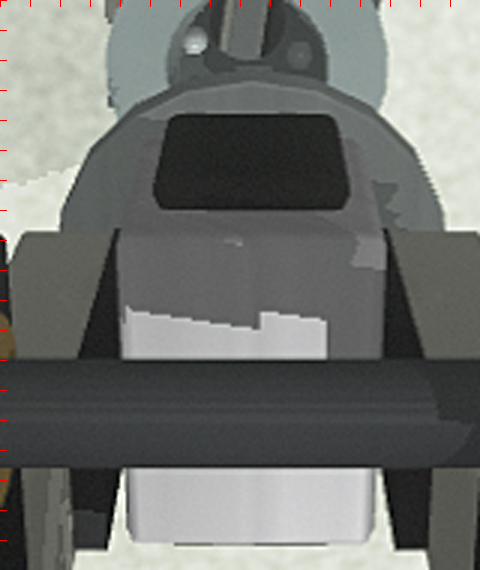

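View pics/s11c.png

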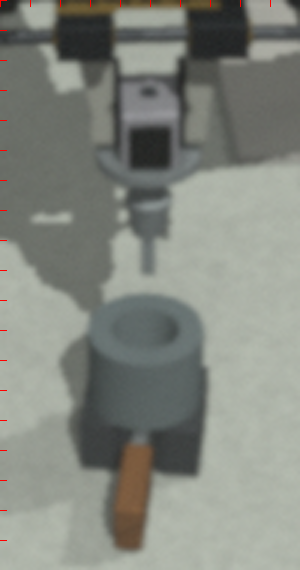

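```bash
python3 - <<'E'
from fit import *
n=np.nan
Cw=lambda u,v:(230+u/3-.33,200+v/3-.33); Cs=lambda u,v:(280+u/3-.33,80+v/3-.33)
W=[((.022,.016,.043),Cw(385,236)),((.022,-.016,.043),Cw(118,236)),((-.022,.016,.043),Cw(373,542)),((-.022,-.016,.043),Cw(130,542)),((.030,0,.007),(n,200+82/3-.33))]
S=[((0,0,.043),Cs(149,92)),((0,0,-.078),Cs(148,272))]
P=(np.array([.5597,-.2025,.2257]),np.array([179.93,.05,-80.98]))
fit(W,S,P); fit(W,[],P)
E
```

```text
flange underside centre in tool (mm) [-0.8 -0.1 16.6] lean deg -1.41
[[ 0.4 -0.1]
 [-0.1 -0.2]
 [ 0.2  0.1]
 [-0.1 -0. ]
 [ 0.   0.2]
 [-0.9  1.2]
 [-1.1 -0.5]]
flange underside centre in tool (mm) [-0.8 -0.1 16.8] lean deg -1.57
[[ 0.3  0.1]
 [-0.2 -0. ]
 [ 0.  -0. ]
 [-0.1 -0.2]
 [ 0.   0.2]]
```

```bash
python3 -c "
from h import *
plan(.486,.265,.2257,-89,11,2.8)
"
```

```text
[[2.8, -4.3, -0.0, -0.0, 0.7], [2.8, -4.3, 0.0, -0.0, 0.7], [2.8, -4.3, 0.1, -0.0, 0.7], [2.8, -4.3, 0.2, -0.0, 0.7], [2.8, -4.3, 0.2, -0.0, 0.7], [2.8, -4.3, 0.3, -0.0, 0.8], [2.8, -4.3, 0.3, -0.0, 0.7], [2.8, -4.3, 0.4, -0.0, 0.8]]
[[2.8, -4.3, 0.4, -0.0, 0.7], [2.8, -4.3, 0.5, -0.0, 0.8], [2.8, -4.2, 0.5, -0.0, 0.7]]
end [0.48601016 0.264868   0.22532959] -88.97598879674574
```

Request:
servo_tool([
  [2.8, -3, 0, 0, 0.7],
  [2.8, -4.3, 0, 0, 0.7],
  [2.8, -4.3, 0.1, 0, 0.7],
  [2.8, -4.3, 0.2, 0, 0.7],
  [2.8, -4.3, 0.2, 0, 0.7],
  [2.8, -4.3, 0.3, 0, 0.8],
  [2.8, -4.3, 0.3, 0, 0.7],
  [2.8, -4.3, 0.4, 0, 0.8],
])

```text
time_s: 24.95
tcp_pos: [0.5076, 0.1257, 0.2258]
eef_rot: [179.9, -0.0, -86.8]
contact_force: [0.8, -0.3, -5.0]
gripper_width: 0.0316
```

Request:
servo_tool([
  [2.8, -4.3, 0.4, 0, 0.7],
  [2.8, -4.3, 0.5, 0, 0.8],
  [2.8, -3.5, 0.5, 0, 0.7],
  [2.8, -2, 0, 0, 0],
  [2.8, 0, 0, 0, 0],
  [2.8, 0, 0, 0, 0],
])

```text
time_s: 25.7
tcp_pos: [0.4885, 0.2641, 0.2261]
eef_rot: [179.9, -0.1, -89.0]
contact_force: [0.5, -0.2, -4.2]
gripper_width: 0.0322
```

```bash
python3 -c "
from h import *
st(); shot('wrist','w12')"
```

```text
25.7 tcp [488.5 264.1 226.1] rot [ 1.7995e+02 -6.0000e-02 -8.8980e+01] F [ 0.5 -0.2 -4.2] M [ 0.03  0.11 -0.02] w 32.2 j [ 49.   9. -15.  -0. -66. -48.]
pose [[np.float64(0.4885), np.float64(0.2641), np.float64(0.2261)], [np.float64(179.9488), np.float64(-0.0554), np.float64(-88.9818)]]
```

View pics/w12.png

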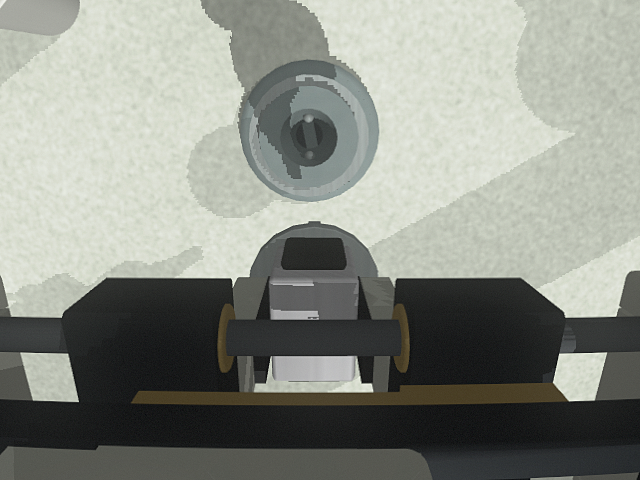

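```bash
python3 -c "
from h import *
crop('pics/w12.png','pics/w12c.png',235,55,150,150,5)
crop('pics/w12.png','pics/w12d.png',280,100,56,70,11)
im=cv2.imread('pics/w12d.png'); cv2.imwrite('pics/w12d.png',cv2.convertScaleAbs(im,alpha=1.8,beta=-20))"
```

```text
(no output)
```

View pics/w12c.png

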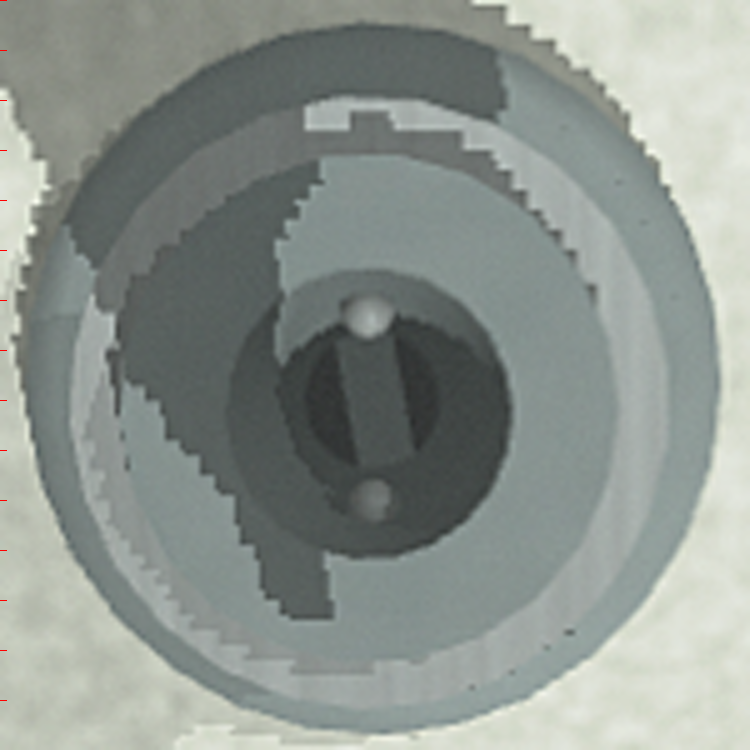

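View pics/w12d.png

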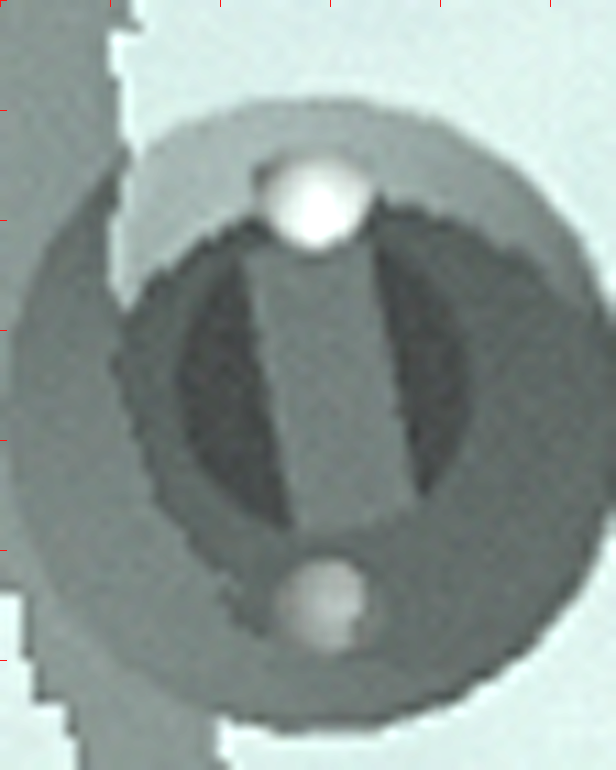

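```bash
python3 -c "
from h import *
np.set_printoptions(precision=4,suppress=True)
P=(np.array([.4885,.2641,.2261]),np.array([179.95,-.055,-88.98]))
C=lambda u,v:(280+u/11-.45,100+v/11-.45)
for z in(.014,.024):
  for a,b in[((245,250),(292,525)),((372,240),(415,495))]:
    A,B=wp2w(C(*a),z,P),wp2w(C(*b),z,P); d=A-B; print(z,A,B,np.degrees(np.arctan2(d[1],d[0])))
D=lambda u,v:(235+u/5-.4,55+v/5-.4)
for z,pts in((.092,[(228,410),(512,410),(370,268),(370,557)]),(.092,[(120,400),(617,400),(365,150),(365,660)]),(.014,[(30,390),(720,390),(375,25),(375,730)])):
  q=np.array([wp2w(D(*a),z,P) for a in pts]);print(z,q[:,:2],(q[0]+q[1])/2,(q[2]+q[3])/2)
"
```

```text
0.014 [0.5005 0.1938 0.014 ] [0.4963 0.2159 0.014 ] -79.35975760538507
0.014 [0.4901 0.1928 0.014 ] [0.4861 0.2133 0.014 ] -79.07495581678289
0.024 [0.5002 0.1936 0.024 ] [0.4961 0.2152 0.024 ] -79.35975760538503
0.024 [0.4901 0.1927 0.024 ] [0.4862 0.2126 0.024 ] -79.07495581678286
0.092 [[0.5137 0.2029]
 [0.4729 0.2021]
 [0.4936 0.1829]
 [0.493  0.2236]] [0.4933 0.2025 0.092 ] [0.4933 0.2032 0.092 ]
0.092 [[0.5293 0.2017]
 [0.4579 0.2004]
 [0.4946 0.167 ]
 [0.4935 0.2389]] [0.4936 0.2011 0.092 ] [0.494  0.2029 0.092 ]
0.014 [[0.5561 0.2038]
 [0.4306 0.2015]
 [0.4943 0.1405]
 [0.4923 0.2657]] [0.4933 0.2026 0.014 ] [0.4933 0.2031 0.014 ]
```

```bash
python3 -c "
from h import *
plan(.493,.2025,.2257,-79.2,3,2.8)
"
```

```text
[[2.8, 2.0, -0.1, 0.0, -3.3], [2.8, 2.1, 0.0, 0.0, -3.3], [2.8, 2.1, 0.1, 0.1, -3.2]]
end [0.49329532 0.2020448  0.2252676 ] -79.20647569193814
```

Request:
servo_tool([
  [2.8, 2.0, -0.1, 0, -3.3],
  [2.8, 2.1, 0, 0, -3.3],
  [2.8, 2.1, 0.1, 0, -3.2],
  [2.8, 0, 0, 0, 0],
  [2.8, 0, 0, 2, 0],
  [2.8, 0, 0, 2.5, 0],
  [2.8, 0, 0, 2.5, 0],
  [2.8, 0, 0, 0, 0],
])

```text
time_s: 26.75
tcp_pos: [0.4924, 0.2023, 0.155]
eef_rot: [179.8, -0.1, -79.2]
contact_force: [0.4, 0.9, -4.7]
gripper_width: 0.0316
```

Request:
servo_tool([
  [2.8, 0, 0, 1.0, 0],
  [2.8, 0, 0, 1.0, 0],
  [2.8, 0, 0, 0.8, 0],
  [2.8, 0, 0, 0.4, 0],
  [2.8, 0, 0, 0, 0],
])

```text
time_s: 27.38
tcp_pos: [0.4937, 0.204, 0.1245]
eef_rot: [-179.9, 0.1, -79.2]
contact_force: [-0.1, 6.6, -5.9]
gripper_width: 0.0315
```

Request:
servo_tool([
  [2.8, -0.2, 0, 0.2, 0],
  [2.8, 0, 0, 0.3, 0],
  [2.8, 0, 0, 0.3, 0],
  [2.8, 0, 0, 0, 0],
])

```text
time_s: 27.88
tcp_pos: [0.4929, 0.2047, 0.1162]
eef_rot: [180.0, -0.0, -79.2]
contact_force: [0.9, 1.2, -4.3]
gripper_width: 0.0315
```

Request:
servo_tool([
  [2.8, 0, 0, 0.3, 0],
  [2.8, 0, 0, 0.3, 0],
  [2.8, 0, 0, 0.2, 0],
  [2.8, 0, 0, 0, 0],
], squeeze=45)

```text
time_s: 28.38
tcp_pos: [0.492, 0.2045, 0.1072]
eef_rot: [179.9, -0.0, -79.2]
contact_force: [2.2, 1.1, -12.1]
gripper_width: 0.0318
```

Request:
servo_tool([
  [2.8, 0, 0, 0.2, 0],
  [2.8, 0, 0, 0.2, 0],
  [2.8, 0, 0, 0, 0],
])

```text
time_s: 28.75
tcp_pos: [0.4924, 0.2041, 0.1058]
eef_rot: [180.0, -0.1, -79.1]
contact_force: [-6.4, -3.0, 8.7]
gripper_width: 0.0316
```

Request:
servo_tool([
  [2.8, 0, 0, 0.2, 0],
  [2.8, 0, 0, 0.2, 0],
  [2.8, 0, 0, 0, 0],
])

```text
time_s: 29.12
tcp_pos: [0.4925, 0.2036, 0.1052]
eef_rot: [-180.0, -0.1, -79.1]
contact_force: [-19.0, -7.9, 42.8]
gripper_width: 0.0314
```

```bash
python3 -c "
from h import *
st(); shot('side','s13')
crop('pics/s13.png','pics/s13c.png',270,290,150,150,4)"
```

```text
29.12 tcp [492.5 203.6 105.2] rot [-1.7997e+02 -1.0000e-01 -7.9090e+01] F [-19.   -7.9  42.8] M [-2.37  7.58  0.  ] w 31.4 j [ 44.  14. -27.   0. -50. -33.]
pose [[np.float64(0.4925), np.float64(0.2036), np.float64(0.1052)], [np.float64(-179.9725), np.float64(-0.0954), np.float64(-79.087)]]
```

View pics/s13c.png

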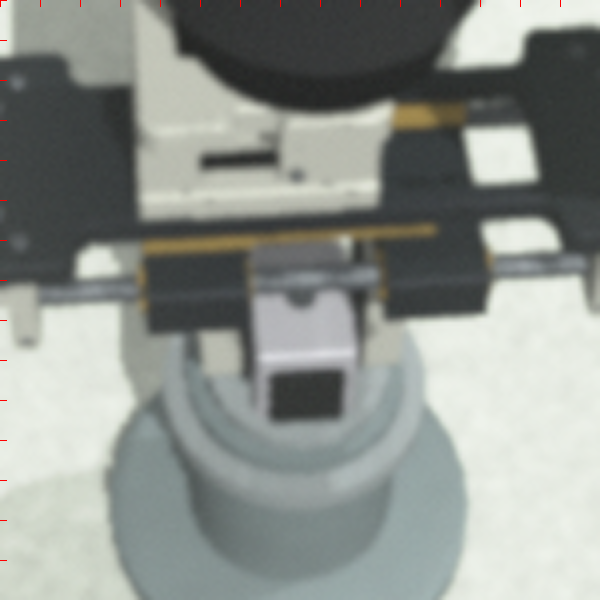

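Request:
servo_tool([
  [2.8, 0, 0, -0.4, 0],
  [2.8, 0, 0, -0.1, 0],
  [6.0, 0, 0, 0, 0],
  [6.0, 0, 0, 0, 0],
  [6.0, 0, 0, 0, 0],
  [6.0, 0, 0, -2, 0],
  [6.0, 0, 0, -5, 0],
  [6.0, 0, 0, -4, 0],
])

```text
time_s: 30.18
tcp_pos: [0.4934, 0.2053, 0.2174]
eef_rot: [-179.9, 0.0, -79.1]
contact_force: [0.3, 0.8, 0.3]
gripper_width: 0.0597
```

Request:
servo_tool([
  [6.0, -4, 0, -2, 0],
  [6.0, -4, 0, 0, 0],
  [6.0, 0, 0, 0, 0],
  [6.0, 0, 0, 0, 0],
])

```text
time_s: 30.68
tcp_pos: [0.4778, 0.2836, 0.2354]
eef_rot: [180.0, -0.0, -79.1]
contact_force: [0.2, -0.2, 0.2]
gripper_width: 0.06
```

```bash
python3 -c "
from h import *
st(); shot('wrist','w14'); shot('side','s14'); shot('top','t14')
crop('pics/s14.png','pics/s14c.png',270,290,150,150,4)
crop('pics/w14.png','pics/w14c.png',210,60,200,200,3)"
```

```text
30.68 tcp [477.8 283.6 235.4] rot [ 1.7999e+02 -1.0000e-02 -7.9130e+01] F [ 0.2 -0.2  0.2] M [0.03 0.1  0.07] w 60.0 j [ 51.   9. -14.   0. -67. -40.]
pose [[np.float64(0.4778), np.float64(0.2836), np.float64(0.2354)], [np.float64(179.9856), np.float64(-0.0141), np.float64(-79.1298)]]
pose [[np.float64(0.4779), np.float64(0.2832), np.float64(0.2354)], [np.float64(179.9836), np.float64(-0.0169), np.float64(-79.1675)]]
pose [[np.float64(0.478), np.float64(0.283), np.float64(0.2354)], [np.float64(179.9887), np.float64(-0.0132), np.float64(-79.1907)]]
```

View pics/s14.png

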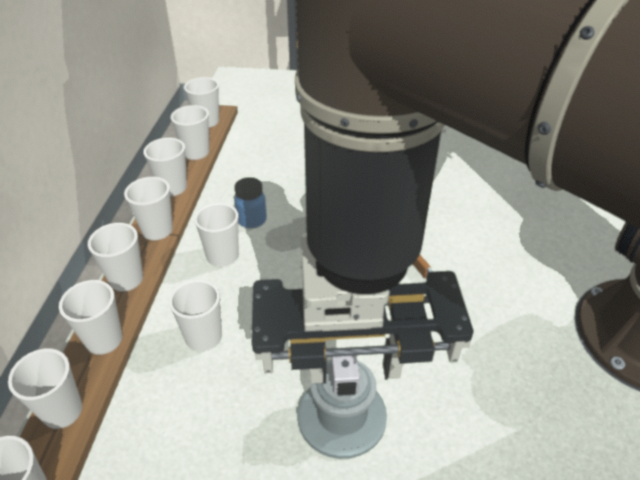

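View pics/w14.png

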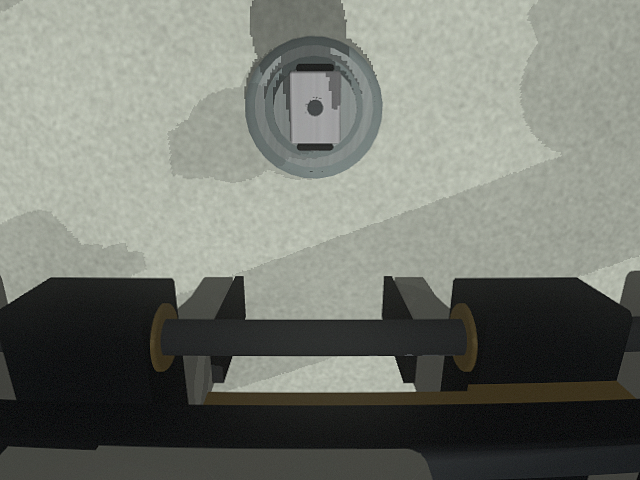

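View pics/t14.png

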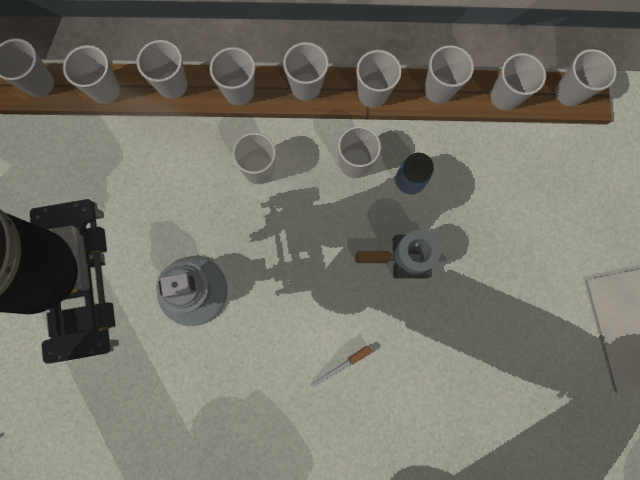

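```bash
python3 -c "
from h import *
crop('pics/t14.png','pics/t14c.png',150,250,90,80,8)
crop('pics/s14.png','pics/s14c.png',310,340,80,90,6)
crop('pics/w14.png','pics/w14c.png',240,30,150,155,5)
"
```

```text
(no output)
```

View pics/t14c.png

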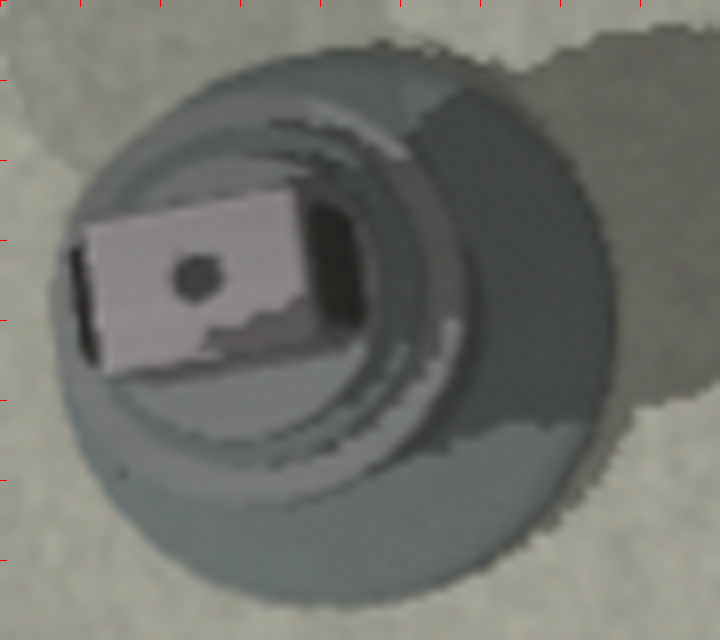

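View pics/s14c.png

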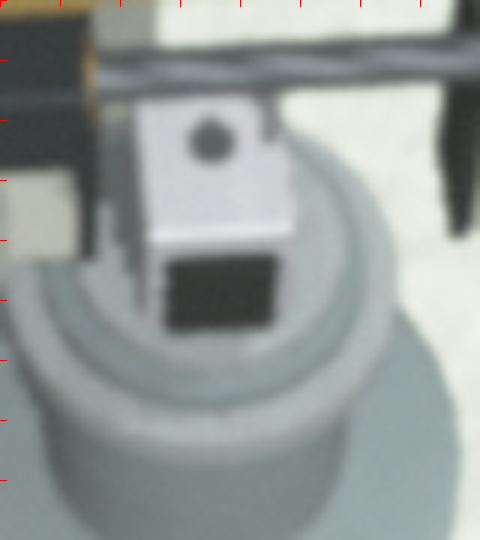

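View pics/w14c.png

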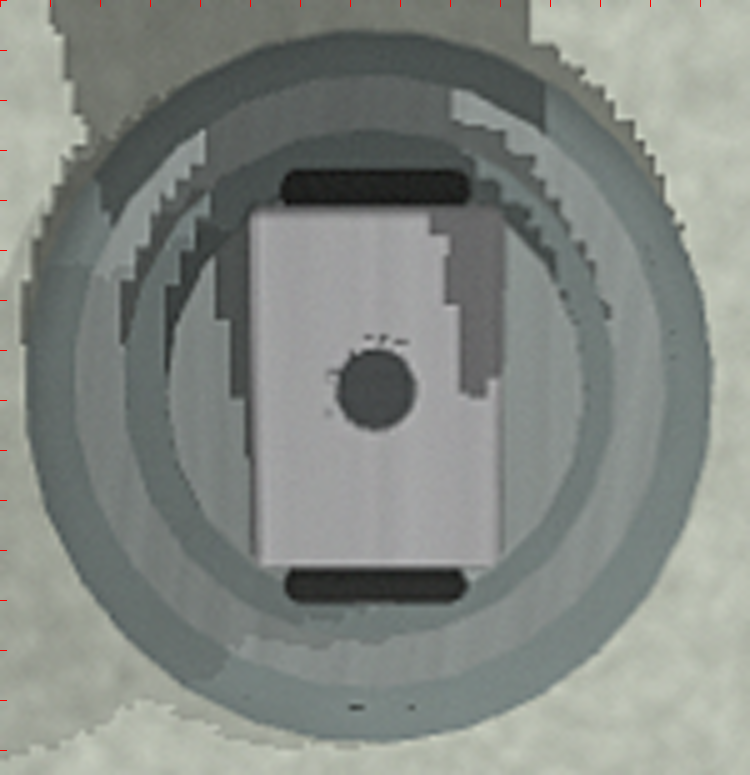

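```bash
python3 -c "
from h import *
np.set_printoptions(precision=2,suppress=True)
cx,cy=.493,.2025
def ring(n,z,rad):
  a=np.linspace(0,6.283,400); return w2p(n,np.c_[cx+rad*np.cos(a),cy+rad*np.sin(a),a*0+z])
for n,f in(('side',lambda p:((p[:,0]-310+.42)*6,(p[:,1]-340+.42)*6)),('top',lambda p:((p[:,0]-150+.44)*8,(p[:,1]-250+.44)*8))):
  for nm,z,rad in(('base',.014,.064),('house',.092,.036),('flbot',.092,.03),('fltop',.099,.03),('fltop+10',.109,.03)):
    u,v=f(ring(n,z,rad)); print(n,nm,'u',u.min(),u.max(),'v',v.min(),v.max())
  for z in(.135,.145): 
    h=f(w2p(n,[[cx,cy,z]])); print(n,'hole',z,h)
T=lambda u,v:(150+u/8-.44,250+v/8-.44);S=lambda u,v:(310+u/6-.42,340+v/6-.42);D=lambda u,v:(240+u/5-.4,30+v/5-.4)
P=(np.array([.4778,.2836,.2354]),np.array([179.99,0,-79.14]))
for z in(.13,.135,.14,.145): print(z,p2w('top',T(197,278),z)[:2]*1000,p2w('side',S(211,142),z)[:2]*1000,wp2w(D(376,389),z,P)[:2]*1000)
"; python3 - <<'E'
from fit import *
C=lambda u,v:(240+u/5-.4,30+v/5-.4)
c=r.calibration("wrist");Ti=np.linalg.inv(c["tool_from_camera"])
L=[(.022,.016,.043),(.022,-.016,.043),(-.022,.016,.043),(-.022,-.016,.043),(0,0,.043)]
o=np.array([C(505,208),C(250,208),C(500,566),C(255,566),C(376,389)])
def f(p):
    X=chuckpts(p[3],L); a=p[4]; X=np.c_[X[:,0]*np.cos(a)-X[:,1]*np.sin(a),X[:,0]*np.sin(a)+X[:,1]*np.cos(a),X[:,2]]+p[:3]
    return (cv2.projectPoints(X@Ti[:3,:3].T+Ti[:3,3],np.zeros(3),np.zeros(3),c["K"],c["dist_coeffs"])[0][:,0]-o).ravel()
s=least_squares(f,[0.08,0,.1,0,0]);print(s.x[:3]*1000,np.degrees(s.x[3:]),s.fun.round(1),"flange z",.2354-s.x[2])
E
```

```text
side base u -79.83284627654903 461.7297625867408 v 194.38369719671348 677.4576519603249
side house u 36.07582758633124 363.7458717002693 v 107.20954555230972 388.30787759220175
side flbot u 63.37799778957266 336.4151745163998 v 129.2861094326403 363.47522053370744
side fltop u 63.31735064932958 338.2251468439507 v 111.42651096301827 346.3072224990325
side fltop+10 u 63.22931717100779 340.8513913641174 v 85.49142486819109 321.34597936257103
side hole 0.135 (array([205.41]), array([131.42]))
side hole 0.145 (array([206.76]), array([103.98]))
top base u 48.53151700386913 610.3911922344184 v 44.26042146227294 605.5073137218342
top house u 78.40473729192128 421.1896273021034 v 120.59537940755355 462.6187904976982
top flbot u 106.97236797444818 392.6266231887448 v 148.75330492892638 433.7728465263576
top fltop u 98.06479729879995 385.90288190337697 v 144.61252637375222 431.78029067625266
top fltop+10 u 85.10113553155885 376.1172339096588 v 138.58650129900892 428.8797878549558
top hole 0.135 (array([199.83]), array([270.79]))
top hole 0.145 (array([187.5]), array([265.93]))
0.13 [492.   204.24] [491.75 201.6 ] [492.54 203.71]
0.135 [491.55 202.99] [491.58 205.01] [492.53 203.81]
0.14 [491.09 201.73] [491.41 208.41] [492.53 203.91]
0.145 [490.63 200.48] [491.23 211.81] [492.52 204.01]
[ 80.06311953   0.71381958 148.7751328 ] [ 1.43698844 -0.08264042] [ 0.   0.  -0.1  0.   0.  -0.1 -0.2 -0.1  0.2  0.2] flange z 0.08662486720023146
```

```bash
python3 -c "
from h import *
st(); print(r.close_job())"
```

```text
30.82 tcp [478.1 282.9 235.5] rot [ 1.7999e+02 -1.0000e-02 -7.9210e+01] F [0.4 0.2 0.1] M [ 0.08  0.15 -0.04] w 60.2 j [ 51.   9. -14.   0. -67. -40.]
the job is handed in; nothing more can be done
None
```

The chuck is seated in the spindle, the drift lies in the stand's slot, and I handed the job in at 30.8 s. No verdict is reported, so the figures below come from my own checks.

**Drift:** I drove the larger drift into the slot from the +y end. After the first drive the estimates of the lifted flange height ranged from 93 to 101 mm, too close to the 98 mm limit because the chuck leaned. I set the chuck back on the wedge and pushed the drift about 12 mm further. Its tip ended about 67 mm past the stand's axis, which is about 13 mm of lift upright. From the fit of the chuck in the gripper, its flange was about 100–102 mm above the bench just before the final pickup. I did not measure this height directly.

**Chuck:** The keyway was visible in the wrist camera, so I lined the chuck up by eye instead of feeling for it with a twisting push. It went down past the out-of-line stop height, was drawn in as if by the balls, and came to a stiff stop at 43 N. Then I let go.

**Last checks:**
- **Seated height:** The top and side views put the head top at about 132–135 mm, against 135 mm when seated; 10 mm too high is ruled out. A single fit from the wrist camera alone gave the flange as 87 mm and a lean of 1.4°. I put that down to the weak depth of that view, as the hard stop and the other two views disagree with it.
- **Drift and bystanders:** In the last top view the drift is still in the slot, and the cups and jar look unmoved.
- **Gripper:** It was open and clear of everything, with about 0 N on the wrist.

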